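Tare the round-bottomed bowl on the baker's balance

TASK

Tare the mixing bowl on the baker's balance: stand the blue round-bottomed bowl upright in the ring on the left pan, then add counterweights from the sloped block to the flat right pan, set down gently and standing upright, until the beam floats level with its pointer in the green zone. Any counterweight you do not need must be standing in the block, and the spice jar and the timer on the bench are to be left where they are.

Things in the scene. Friction and masses are not known exactly. Their poses are not given: they have to be found in the camera images.
- bowl_mid (a point): The blue bowl, loose on the table: 136 mm across, 62 mm high, outside a part of a sphere of 68 mm radius, wall 8 mm thick and nearly upright at the rim, where it can be pinched. Empty; mass unknown, 240 to 320 g. This point is on its axis, half-way up (31 mm below the rim, 31 mm above the bottom); z points up out of the bowl.
- ring_centre (a point): Centre of the wire ring fixed on the balance's left (+y) pan: ring radius 46 mm, wire 8 mm thick, point at mid-height of the wire, about 146 mm above the table when level. A seated bowl's mid point is 18 mm above it. It moves up to 23 mm up or down with the pan and stays horizontal; x points away from the robot's side, y along the beam, away from the right pan.
- pan_top (a point): Centre of the upper face of the balance's right (-y) pan, a flat round steel plate, 142 mm in diameter, no lip, 300 mm from the ring along the beam, about 128 mm above the table when level. It stays horizontal, moves up to 23 mm up or down; axes as the ring's. Half-way between the pans stands a dial plate, 88 mm wide, up to 211 mm above the table.
- beam (a joint): Angle of the beam, rad; 0 is level (also when empty), positive: left (bowl) pan high. Stops at -0.157 and 0.157. Between them a damped spring makes the angle show the imbalance, 0.01 rad per 10 g. The pointer is in the green zone within 0.035 rad (35 g). Where a load stands on its pan does not matter. A pan gives way under 1 to 3 N; do not let it take over 45 N.
- well_middle (a point): The wooden weight block on its rear foot board. Point: centre of the floor of its middle well; two more wells 75 mm either side along y. Its x is horizontal, about away from the robot; z is up. The face is tilted 30 degrees, falling towards -x, so that it faces the robot; the wells, 43 mm in diameter and 22 mm deep, are square to it: axes 30 degrees from vertical, upper ends towards -x.
- w200_mid (a point): The tall steel counterweight, 200 g, with three dark lines round it; lower part 40 mm in diameter and 54 mm high, on top a straight grip 24 mm in diameter and 32 mm high; 86 mm in all. Point on its axis, half-way up; z points from foot to grip. At the start it stands in any one of the block's three wells, axis tilted about 30 degrees (up to 34), grip towards the robot.
- w100_mid (a point): The middle steel counterweight, 100 g, with two dark lines round it; lower part 40 mm in diameter and 42 mm high, on top a straight grip 24 mm in diameter and 32 mm high; 74 mm in all. Point on its axis, half-way up; z points from foot to grip. At the start it stands in any one of the block's three wells, axis tilted about 30 degrees (up to 34), grip towards the robot.
- w50_mid (a point): The short steel counterweight, 50 g, with one dark line round it; lower part 40 mm in diameter and 30 mm high, on top a straight grip 24 mm in diameter and 32 mm high; 62 mm in all. Point on its axis, half-way up; z points from foot to grip. At the start it stands in any one of the block's three wells, axis tilted about 30 degrees (up to 34), grip towards the robot.
- black_lid_jar: Small glass jar with a black lid, 63 mm in diameter, 94 mm high, in the way beside the bowl; origin under its centre. A bystander.
- timer: Orange and white twist timer, 68 mm in diameter, 57 mm high, loose; origin under its centre. A bystander.
- spice_jar: Spice jar with a green lid, 46 mm in diameter, 106 mm high, loose; origin under its centre. A bystander.
Things that resemble listed ones, but are neither listed nor needed, are in the scene too. What is shaped like the part that bears w200_mid but pink is not meant.

How it is judged:
By the outcome, as a careful person would: the job done as asked, in the order asked, and still so for the second after the job is handed in, with the robot touching nothing.
It also fails if it takes over 72 s, if anything falls off the work surface, if the arm or the gripper's body presses on something with over 40 N, if the wrist force passes 120 N, or if a joint passes its speed limit or range.

ROBOT

A 7-joint arm with a two-finger parallel gripper is mounted at the origin on a cart in front of the work surface, level with it; the furniture and walls round the work are solid. World frame = base frame: x ahead of the robot, y to its left, z up, the work surface at z = 0. Lengths are in m, angles in rad, forces in N, time in s.
With the tool pointing down it reaches from about 0.4 to 0.85 m from the base axis. Payload 10.4 kg.
Tool frame: the origin (TCP) lies between the finger pads; the fingertips stand 11 mm ahead of it and the grasp point (between the pads) lies 8 mm behind it; x points along the fingers, y is the direction in which the jaws open and shut, and the axes are right-handed (so a half turn about x gives the same grasp; the last joint's range is limited). The gripper opens to 87 mm and grips with 3 to 60 N. Pads are 19 mm wide; open, the fingers measure 117 mm over their backs; the gripper's body (75 mm by 190 mm) begins 51 mm behind the grasp point.
Start: joints at [-1.182, 0.332, -0.065, 1.46, 0.022, 1.35, -0.088], TCP at [0.25, 0.573, 0.234] pointing down, gripper open.
Joint ranges: [-2.6, 2.6], [-0.5, 2.12], [-1.47, 1.34], [0.16, 2.42], [-1.27, 4.41], [0.06, 2.06], [-2.6, 2.6]. Speed limits (rad/s): [2.22, 2.22, 2.79, 2.79, 3.14, 3.14, 3.14].

INTERFACE

Orientations are given as a unit quaternion [x, y, z, w].
In Python, from bench import r, cams, ticket gives the robot as it stands. The module is installed in compiled form; this text tells all that it offers.
- The arm moves only by the tool drive_tool, never from a script. Its argument "moves" is text: rows parted by semicolons, each of 5 numbers parted by spaces: the shift along the world's x, y, z in m, then the turn about the world's z in degrees, then the closure, from 0 (fully open) to 1 (shut). In form: x y z twist grip; .... A call has 1 to 20 rows; each row shifts and turns the commanded pose from where the row before left it; what a row does not reach is not made up. A row lasts 1/8 s, in which the tool goes at most 62.5 mm and 10.7 degrees, less where a joint would pass 70% of its speed; a pose out of reach is approached as far as the arm can. A call is refused whole if a number of a shift passes 0.0625 or a number of a turn 10.7, either way. A call with a gripper value outside its range is refused whole. The fingers move at their own pace and stop on an object; "newtons" is the grip in N (left out, the last holds). Time passes only in rows, so rows that do not move let the fingers close. It gives the time, the measured TCP pose, the force and the opening at its end, in the units of the state.
- r.read_state(): the state, without advancing time (a new reading comes with each control period).
- cams.camera(name): name is "scene" or "top" or "wrist"; returns a dict with "color" (384x512x3 uint8, red, green, blue), "fx", "fy", "cx", "cy" (pixels), "distortion" ([k1, k2, p1, p2, k3] as OpenCV has them; the pictures are not rectified), "extrinsics" (4x4, takes a point from camera to world coordinates). Camera axes: x right, y down, z forward; pixel columns grow to the right and rows downward; lengths in m; the calibration is good to about 2 mm. A picture is of the moment at which its call begins. There is no depth.
- ticket.close_job(): hands the job in, once; it reports no verdict.
The state is a dict: "time": time; "joint_positions": joint angles; "joint_vel": joint speeds; "joint_torque": joint torques, N m; "ee_pos": TCP position; "eef_rot": TCP orientation; "ft_force": force on the tool from outside, world axes, zero at the start; "torque": the same for the moment, N m; "width": finger opening in m.
Only numpy, scipy, OpenCV 4.12 (cv2) and the standard library are available. Lean on these libraries where they do the work, as an engineer would, in place of code of your own. Each camera call takes 0.05 s, during which the arm holds its last target.

## Working session

There is one attempt and no reset: what is moved stays moved. The work goes in short steps, Python scripts to look and compute and a tool call to move; the robot and the scene stay as the last step left them, time stands still between calls to the robot, and variables do not carry over. Pictures are saved under pics/ and viewed, and the job is handed in when it is done.

Besides the shell and the picture viewer there is one more tool, called after "Call:" by a JSON object that holds its "name" and its "arguments". drive_tool: Moves the arm, as the interface text tells. Its arguments: {"type":"object","properties":{"moves":{"type":"string"},"newtons":{"type":"number"}},"required":["moves"]}

```bash
mkdir -p pics; python3 - <<'E'
from bench import r,cams
import cv2,numpy as np
s=r.read_state()
for k,v in s.items(): print(k,np.round(v,4))
for n in ["scene","top","wrist"]:
    c=cams.camera(n); np.savez(f"pics/{n}0.npz",**c)
    cv2.imwrite(f"pics/{n}0.png",c["color"][:,:,::-1])
    print(n,c["fx"],c["fy"],c["cx"],c["cy"],np.round(c["distortion"],4)); print(np.round(c["extrinsics"],3))
E
```

```text
time 0.0
joint_positions [-1.1816  0.3329 -0.0647  1.461   0.0216  1.3499 -0.0885]
joint_vel [ 0.001   0.0004  0.0011 -0.0012  0.     -0.0008  0.002 ]
joint_torque [ 0.00000e+00 -6.23257e+01  2.49000e-02 -3.89903e+01 -6.13000e-02
  3.98000e-02  1.00000e-04]
ee_pos [0.25   0.5724 0.2327]
eef_rot [ 0.1441  0.6923 -0.1451  0.6921]
ft_force [0.6468 0.3656 0.1194]
torque [0.0572 0.0285 0.0002]
width 0.0874
scene 402.8402236245526 402.8402236245526 253.08035377137045 189.06279566237114 [-0.0643  0.      0.      0.      0.    ]
[[ 0.876 -0.228  0.425  0.054]
 [-0.482 -0.451  0.751 -0.902]
 [ 0.021 -0.863 -0.505  0.686]
 [ 0.     0.     0.     1.   ]]
top 492.16868624571396 492.16868624571396 255.62632738933235 181.90080226081002 [-0.079  0.     0.     0.     0.   ]
[[-3.000e-03 -9.930e-01  1.160e-01  3.500e-01]
 [-1.000e+00  3.000e-03 -1.000e-03 -6.100e-02]
 [ 0.000e+00 -1.160e-01 -9.930e-01  1.637e+00]
 [ 0.000e+00  0.000e+00  0.000e+00  1.000e+00]]
wrist 328.94982704879806 328.94982704879806 257.38174023814196 197.784390174389 [0.0112 0.     0.     0.     0.    ]
[[ 0.399  0.875  0.274  0.175]
 [ 0.917 -0.381 -0.121  0.605]
 [-0.001  0.3   -0.954  0.385]
 [ 0.     0.     0.     1.   ]]
```

View pics/scene0.png

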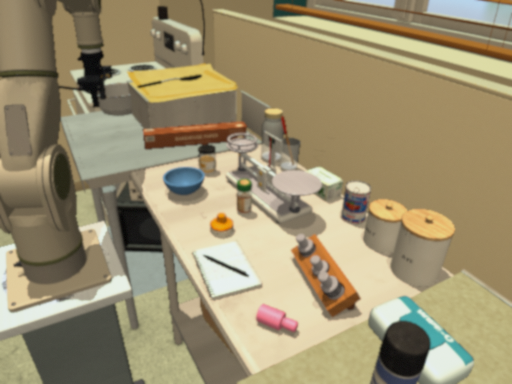

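View pics/top0.png

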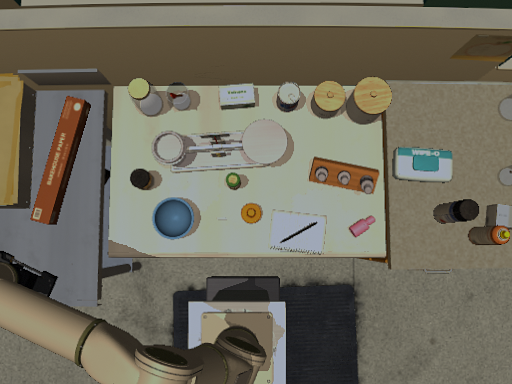

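View pics/wrist0.png

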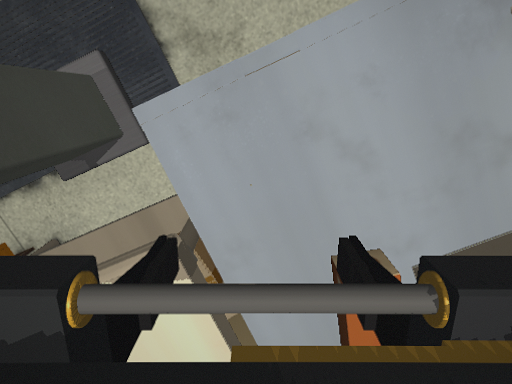

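```bash
cat > h.py <<'E'
import numpy as np,cv2
from scipy.spatial.transform import Rotation as R
def cam(n):
    from bench import cams
    return cams.camera(n)
def K(c): return np.array([[c["fx"],0,c["cx"]],[0,c["fy"],c["cy"]],[0,0,1.]])
def proj(c,P):
    T=np.linalg.inv(c["extrinsics"]); 
    return cv2.projectPoints(np.atleast_2d(np.array(P,float)),cv2.Rodrigues(T[:3,:3])[0],T[:3,3],K(c),np.array(c["distortion"]))[0][:,0]
def ray(c,uv):
    p=cv2.undistortPoints(np.array(uv,float).reshape(-1,1,2),K(c),np.array(c["distortion"]))[:,0]
    d=np.c_[p,np.ones(len(p))]@c["extrinsics"][:3,:3].T
    return c["extrinsics"][:3,3],d
def onz(c,uv,z):
    o,d=ray(c,uv); return o+d*((z-o[2])/d[:,2])[:,None]
def tri(cs,uvs):
    A=np.zeros((3,3));b=np.zeros(3)
    for c,uv in zip(cs,uvs):
        o,d=ray(c,[uv]);d=d[0]/np.linalg.norm(d[0]);M=np.eye(3)-np.outer(d,d);A+=M;b+=M@o
    return np.linalg.solve(A,b)
def crop(c,x0,y0,x1,y1,s,name):
    im=c["color"][y0:y1,x0:x1,::-1]
    cv2.imwrite(f"pics/{name}.png",cv2.resize(np.ascontiguousarray(im),None,fx=s,fy=s,interpolation=cv2.INTER_CUBIC))
E
python3 - <<'E'
from h import *
t=dict(np.load("pics/top0.npz"));s=dict(np.load("pics/scene0.npz"))
crop(t,300,145,390,205,8,"tw");crop(s,280,220,370,320,6,"sw");crop(t,120,110,300,245,4,"tb");crop(s,150,100,340,240,4,"sb")
for n,uv,z in [("bowl",(173,218),.06),("ring",(169,147),.146),("pan",(264,142),.128),("wA",(321,174),.09),("wB",(344,177),.09),("wC",(367,185),.09),("bjar",(141,179),.094),("timer",(251,213),.05),("spice",(233,181),.106)]:
    print(n,np.round(onz(t,[uv],z),3))
E
```

```text
bowl [[0.418 0.204 0.06 ]]
ring [[0.633 0.205 0.146]]
pan [[ 0.651 -0.088  0.128]]
wA [[ 0.555 -0.269  0.09 ]]
wB [[ 0.545 -0.342  0.09 ]]
wC [[ 0.519 -0.415  0.09 ]]
bjar [[0.54  0.302 0.094]]
timer [[ 0.434 -0.046  0.05 ]]
spice [[0.531 0.009 0.106]]
```

View pics/tw.png

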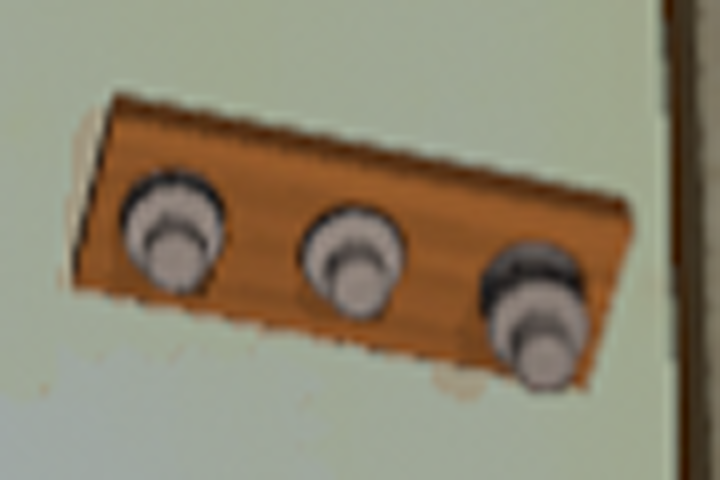

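View pics/sw.png

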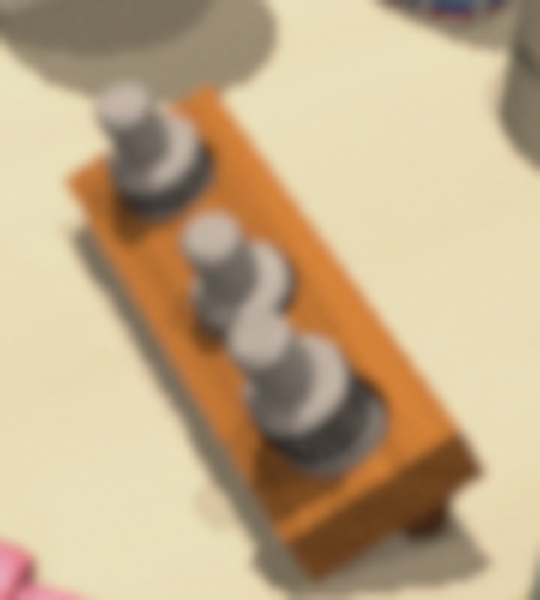

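View pics/tb.png

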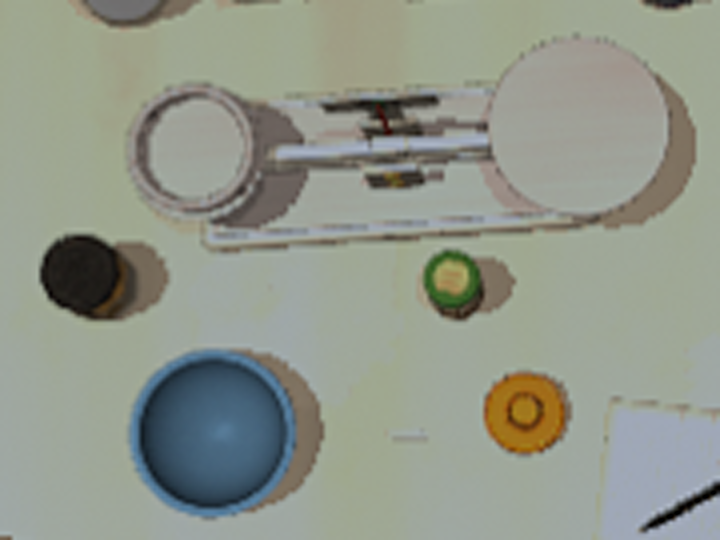

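View pics/sb.png

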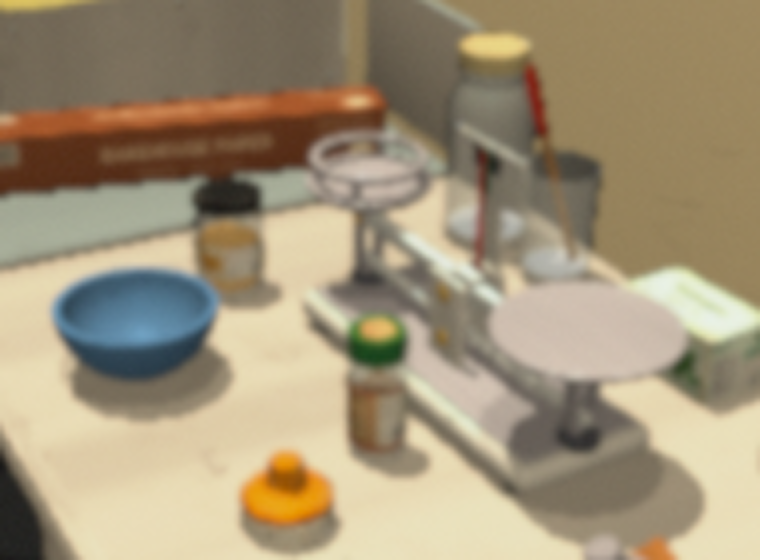

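```bash
cat > fit.py <<'E'
from h import *
from scipy.optimize import least_squares
import itertools
t=dict(np.load("pics/top0.npz"));s=dict(np.load("pics/scene0.npz"))
T=np.array([[177,258],[359,287],[545,360]])/8+[300,145]-.44
S=np.array([[126,104],[212,237],[262,337]])/6+[280,220]-.42
tops=[tri([t,s],[T[i],S[i]]) for i in range(3)]
for i in range(3):
    print("ABC"[i],np.round(tops[i],4),"reproj",np.round(proj(t,tops[i])[0]-T[i],1),np.round(proj(s,tops[i])[0]-S[i],1))
best=[]
for Ls in itertools.permutations([.086,.074,.062]):
    def mod(p):
        x,y,z,w,=p
        ex=np.array([np.cos(w),np.sin(w),0]);ey=np.array([-np.sin(w),np.cos(w),0])
        a=-ex*.5+np.array([0,0,.866])
        return [np.array([x,y,z])+ey*.075*(1-i)+a*Ls[i] for i in range(3)]
    def f(p):
        P=mod(p); return np.r_[(proj(t,P)-T).ravel(),(proj(s,P)-S).ravel()]
    q=least_squares(f,[.57,-.34,.03,-.2]); best.append((q.cost,Ls,q.x))
for b in sorted(best,key=lambda b:b[0]): print(round(b[0],2),b[1],np.round(b[2],4))
E
python3 fit.py
```

```text
A [ 0.5468 -0.2716  0.0905] reproj [ 0.2 -0.3] [-0.4  0. ]
B [ 0.5365 -0.3459  0.08  ] reproj [ 0.2 -0.4] [-0.6  0.1]
C [ 0.505  -0.4156  0.0986] reproj [ 0.2 -0.3] [-0.6  0.1]
1.19 (0.074, 0.062, 0.086) [ 0.5657 -0.3535  0.0256 -0.2448]
10.46 (0.086, 0.062, 0.074) [ 0.5654 -0.3551  0.0258 -0.2969]
17.3 (0.062, 0.074, 0.086) [ 0.5658 -0.3527  0.0254 -0.2199]
37.25 (0.086, 0.074, 0.062) [ 0.5653 -0.3558  0.0257 -0.3228]
49.54 (0.062, 0.086, 0.074) [ 0.5659 -0.3532  0.0253 -0.2412]
60.61 (0.074, 0.086, 0.062) [ 0.5656 -0.3548  0.0254 -0.292 ]
```

```bash
cat > ov.py <<'E'
from h import *
t=dict(np.load("pics/top0.npz"));s=dict(np.load("pics/scene0.npz"))
pt=np.array([578,126])/4+[120,110]-.38; ps=np.array([588,330])/4+[150,100]-.38
pan=tri([t,s],[pt,ps]);print("pan",pan.round(4))
rt=np.array([193,148])/4+[120,110]-.38; rs=np.array([369,161])/4+[150,100]-.38
ring=tri([t,s],[rt,rs]);print("ring",ring.round(4),np.linalg.norm((ring-pan)[:2]))
# bowl
def blue(c):
    h=cv2.cvtColor(c["color"],cv2.COLOR_RGB2HSV);m=cv2.inRange(h,(98,90,60),(118,255,255))
    n,l,st,ce=cv2.connectedComponentsWithStats(m);k=1+st[1:,4].argmax();return l==k,st[k]
m,st=blue(t);print(st)
cs,_=cv2.findContours(m.astype(np.uint8),0,1);c=max(cs,key=len);e=cv2.fitEllipse(c);print(e)
b=onz(t,[e[0]],.062)[0];print("bowl",b.round(4)); print(blue(s)[1])
def circ(o,r): a=np.linspace(0,2*np.pi,60); return np.c_[o[0]+r*np.cos(a),o[1]+r*np.sin(a),0*a+o[2]]
pan=np.r_[pan[:2],.128]; ring=np.r_[ring[:2],.146]
def draw(c,x0,y0,x1,y1,k,name):
    im=cv2.resize(np.ascontiguousarray(c["color"][y0:y1,x0:x1,::-1]),None,fx=k,fy=k,interpolation=cv2.INTER_CUBIC)
    for o,r,col in [(pan,.071,(0,0,255)),(ring+[0,0,.004],.046,(0,0,255)),(b,.068,(0,255,255))]:
        p=(proj(c,circ(o,r))+.5-[x0,y0])*k
        cv2.polylines(im,[p.round().astype(int)],True,col,1)
    cv2.imwrite(name,im)
draw(t,120,110,300,245,4,"pics/o1.png");draw(s,150,100,340,240,4,"pics/o2.png")
E
python3 ov.py
```

```text
pan [ 0.6556 -0.089   0.1249]
ring [0.635  0.2092 0.1436] 0.2988589931429948
[ 153  198   41   41 1245]
((172.82655334472656, 217.95692443847656), (39.51906967163086, 40.44847106933594), 38.41299057006836)
bowl [0.4179 0.2041 0.062 ]
[164 168  39  26 743]
```

```bash
python3 -c "
import cv2,numpy as np
a=cv2.imread('pics/o1.png');b=cv2.imread('pics/o2.png');cv2.imwrite('pics/o3.png',cv2.resize(np.vstack([a[:,:500],b[:,:500]]),(500,600)) if 0 else a)"
```

```text
(no output)
```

View pics/o1.png

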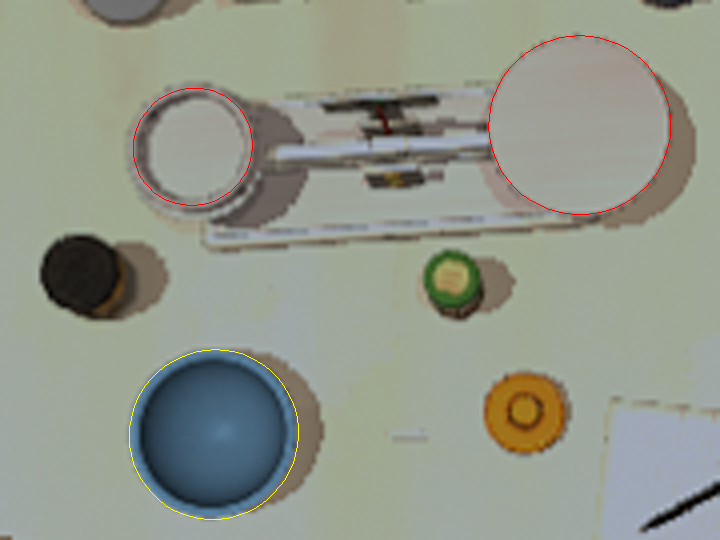

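View pics/o2.png

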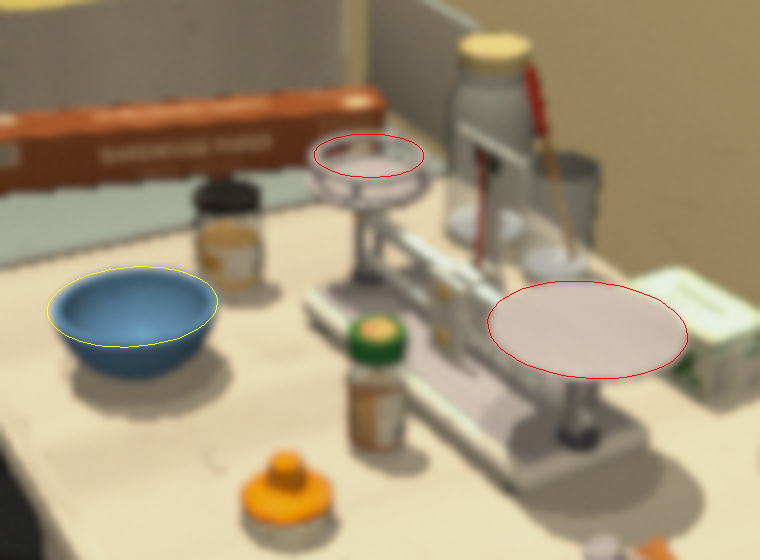

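```bash
python3 - <<'E'
from h import *
M=R.from_quat([.1441,.6923,-.1451,.6921]).as_matrix();print(M.round(3)); print("jaw yaw deg",np.degrees(np.arctan2(M[1,1],M[0,1])))
t=dict(np.load("pics/top0.npz"));s=dict(np.load("pics/scene0.npz"))
# tall jar lid: top px, scene px
print("talljar",tri([t,s],[(137,87),(272.5,111)]).round(3))
E
```

```text
[[-0.001  0.4    0.916]
 [-0.001  0.916 -0.4  ]
 [-1.    -0.001  0.   ]]
jaw yaw deg 66.40128659148365
talljar [0.81 0.3  0.19]
```

Call:
{"name": "drive_tool", "arguments": {"moves": "0.021 -0.038 0 3 0; 0.021 -0.038 0 3 0; 0.021 -0.038 0 3 0; 0.021 -0.038 0 3 0; 0.021 -0.038 0 3 0; 0.021 -0.038 0 3 0; 0.022 -0.038 -0.05 3 0; 0.022 -0.038 -0.05 2.6 0; 0 0 0 0 0", "newtons": 25}}

```text
time: 1.27
ee_pos: [0.4171, 0.2688, 0.1362]
eef_rot: [-0.0, 0.709, -0.003, 0.705]
ft_force: [-0.4, -0.3, 0.5]
width: 0.0872
```

```bash
cat > st.py <<'E'
from bench import r
from h import *
import sys
s=r.read_state();M=R.from_quat(s["eef_rot"]).as_matrix()
print("t",round(s["time"],2),"p",np.round(s["ee_pos"],4),"yaw",np.degrees(np.arctan2(M[1,1],M[0,1])).round(2),"x",M[:,0].round(3),"F",np.round(s["ft_force"],2),"w",round(s["width"],4),"q",np.round(s["joint_positions"],2))
for n in sys.argv[2:]:
    c=cam(n);np.savez(f"pics/{n}{sys.argv[1]}.npz",**c);crop(c,0,0,512,384,1.5,f"{n}{sys.argv[1]}")
E
python3 st.py 1 wrist
```

```text
t 1.27 p [0.4171 0.2688 0.1362] yaw 89.74 x [-0.005 -0.005 -1.   ] F [-0.44 -0.27  0.52] w 0.0872 q [-0.77  0.13  0.12  1.92 -0.02  1.1   0.92]
```

View pics/wrist1.png

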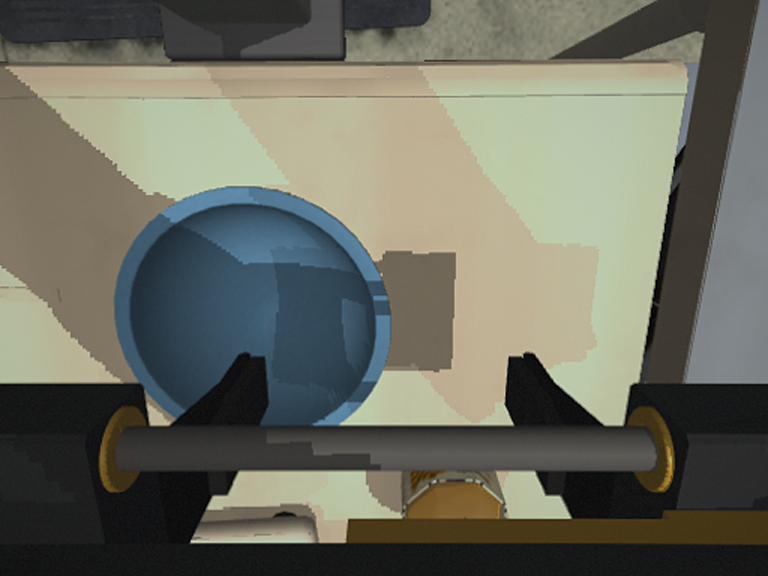

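```bash
python3 - <<'E'
from h import *
from scipy.optimize import least_squares
c=dict(np.load("pics/wrist1.npz"));t=dict(np.load("pics/top0.npz"));s=dict(np.load("pics/scene0.npz"))
# rim outer points in 1.5x picture
P=np.array([[115,300],[130,240],[165,204],[245,186],[320,210],[370,258],[390,320]])/1.5
W=onz(c,P,.062)
q=least_squares(lambda p:np.hypot(W[:,0]-p[0],W[:,1]-p[1])-.068,[.418,.204]);print(q.x,q.fun.round(4))
E
```

```text
[0.42133571 0.20209109] [-0.0016  0.0005  0.0011 -0.0002 -0.0007 -0.0002 -0.0002]
```

Call:
{"name": "drive_tool", "arguments": {"moves": "0.001 -0.002 -0.04 0 0; 0.001 0 -0.037 0 0; 0 0 0 0 0; 0 0 0 0 0.6; 0 0 0 0 1; 0 0 0 0 1; 0 0 0 0 1; 0 0 0 0 1", "newtons": 20}}

```text
time: 2.33
ee_pos: [0.4195, 0.2714, 0.0628]
eef_rot: [0.0, 0.707, 0.0, 0.707]
ft_force: [0.5, -0.7, 1.0]
width: 0.0451
```

```bash
python3 st.py 2 scene wrist; python3 -c "
from h import *
s=dict(np.load('pics/scene2.npz'));crop(s,120,100,300,235,4,'s2c')"
```

```text
t 2.33 p [0.4195 0.2714 0.0628] yaw 90.0 x [ 0.  0. -1.] F [ 0.49 -0.72  1.02] w 0.0451 q [-0.77  0.23  0.11  1.98 -0.03  0.93  0.93]
```

View pics/s2c.png

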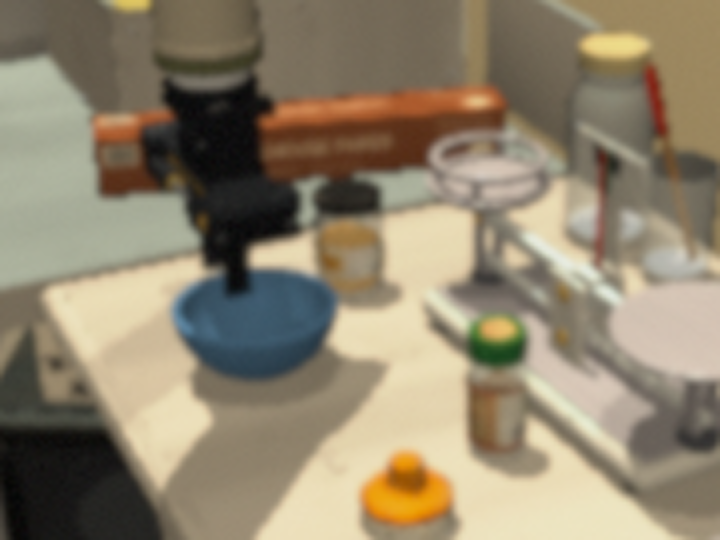

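View pics/wrist2.png

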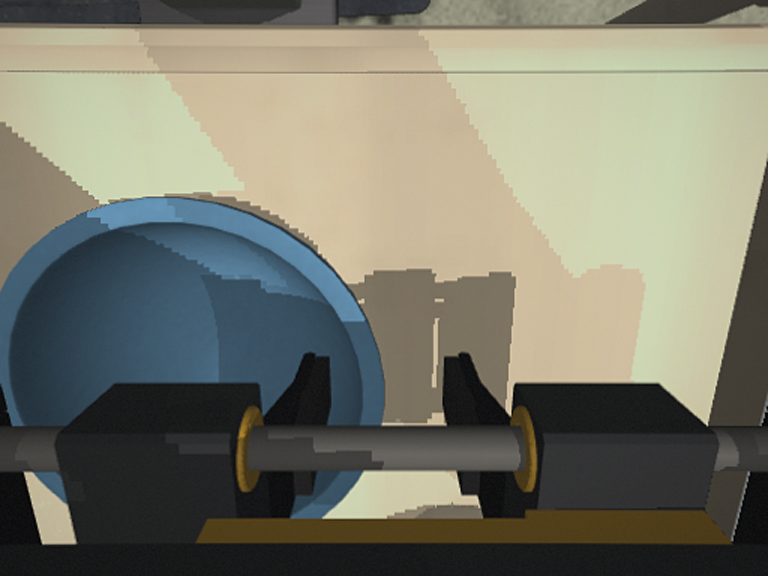

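Call:
{"name": "drive_tool", "arguments": {"moves": "0 0 0 0 1; 0 0 0 0 1; 0 0 0 0 1; 0 0 0 0 1; 0 0 0 0 1; 0 0 0 0 1"}}

```text
time: 3.18
ee_pos: [0.4195, 0.2712, 0.0626]
eef_rot: [-0.0, 0.707, -0.0, 0.707]
ft_force: [0.4, -0.8, -0.3]
width: 0.0084
```

```bash
python3 st.py 3 scene wrist; python3 -c "
from h import *
s=dict(np.load('pics/scene3.npz'));crop(s,120,100,300,235,4,'s3c')"
```

```text
t 3.17 p [0.4195 0.2712 0.0626] yaw 90.0 x [-0. -0. -1.] F [ 0.44 -0.78 -0.31] w 0.0084 q [-0.77  0.23  0.11  1.98 -0.03  0.93  0.93]
```

View pics/s3c.png

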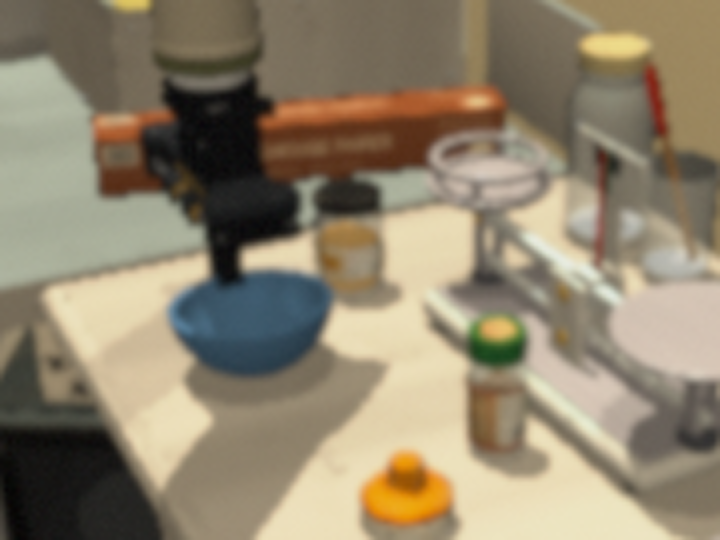

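View pics/wrist3.png

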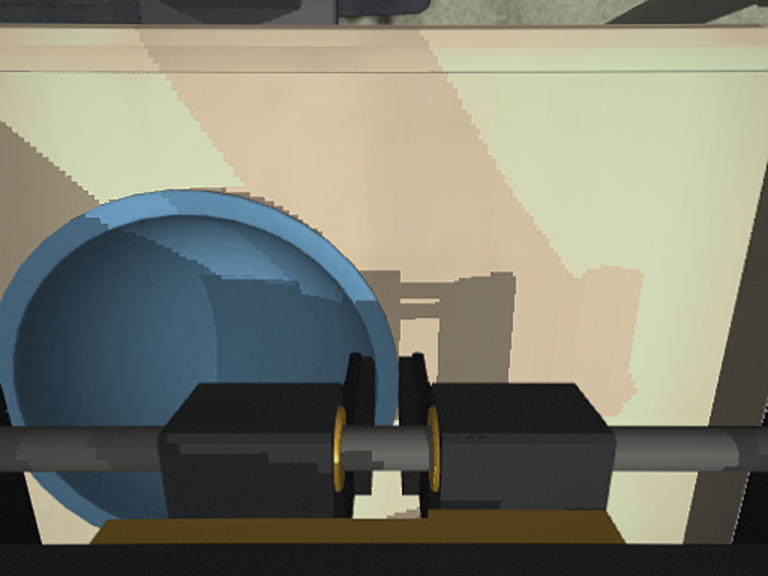

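Call:
{"name": "drive_tool", "arguments": {"moves": "0 0 0.015 0 1; 0 0 0.025 0 1; 0 0 0.035 0 1; 0 0 0.035 0 1; 0 0 0.035 0 1; 0 0 0.025 0 1; 0.005 0 0.01 0 1; 0.02 0 0 0 1; 0.03 0 0 0 1; 0.035 0 0 0 1; 0.035 0 0 0 1; 0.035 0 0 0 1; 0.03 0 0 0 1; 0.02 0 0 0 1; 0.005 0.002 0 0 1; 0 0 0 0 1; 0 0 0 0 1", "newtons": 25}}

```text
time: 5.4
ee_pos: [0.6338, 0.2738, 0.2429]
eef_rot: [-0.0, 0.707, 0.0, 0.707]
ft_force: [-0.7, 0.2, 0.4]
width: 0.0007
```

```bash
python3 st.py 4 scene top wrist; python3 -c "
from h import *
s=dict(np.load('pics/scene4.npz'));crop(s,150,90,310,210,4,'s4c');s=dict(np.load('pics/top4.npz'));crop(s,110,100,290,235,4,'t4c')"
```

```text
t 5.4 p [0.6338 0.2738 0.2429] yaw 90.05 x [-0.  0. -1.] F [-0.7   0.25  0.36] w 0.0007 q [-0.62  0.48  0.22  1.26 -0.1   1.42  1.16]
```

View pics/s4c.png

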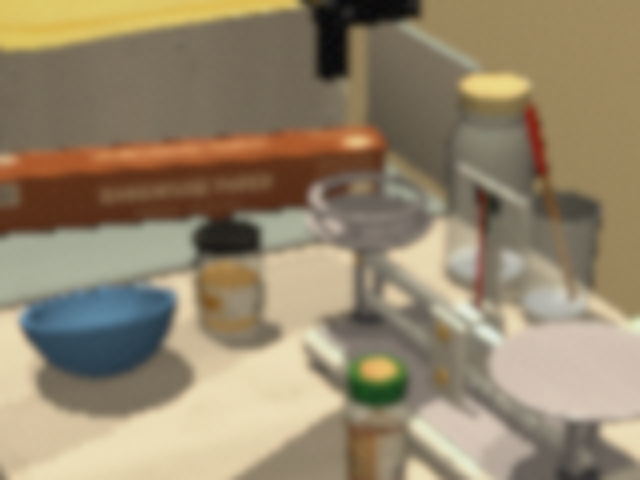

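View pics/t4c.png

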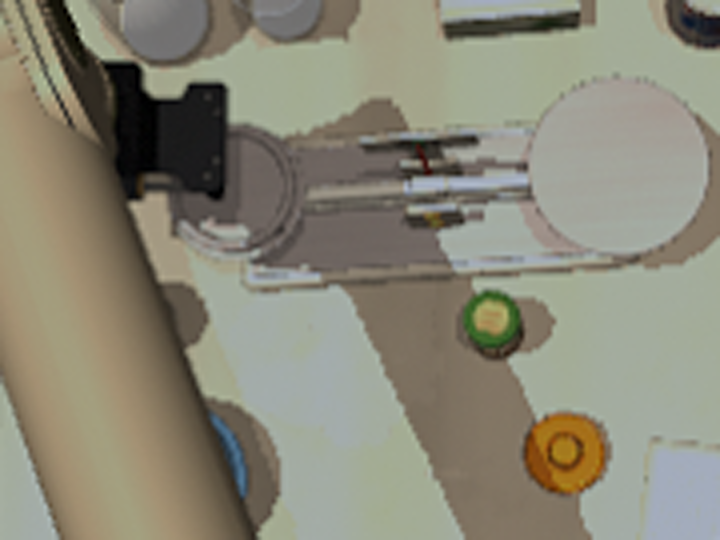

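View pics/wrist4.png

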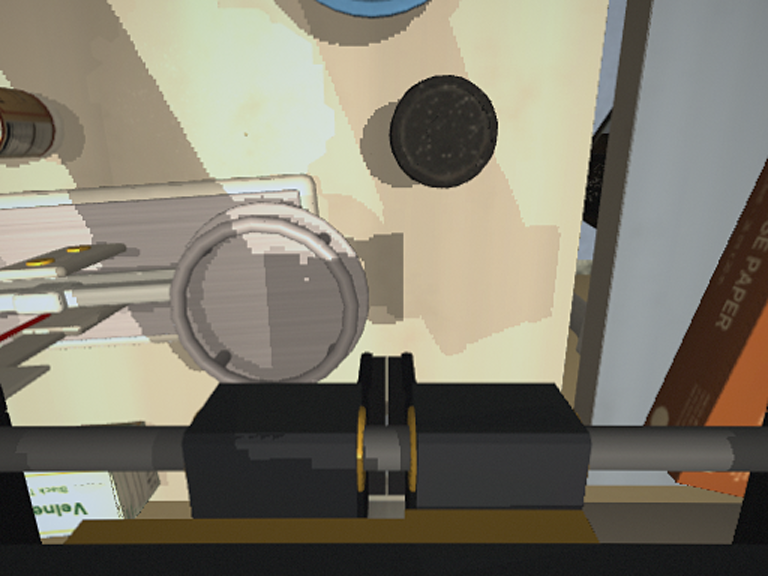

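Call:
{"name": "drive_tool", "arguments": {"moves": "-0.02 0 0 0 0; -0.04 0 0 0 0; -0.05 0 0 0 0; -0.05 0 0 0 0; -0.035 0 -0.02 0 0; -0.019 -0.002 -0.04 0 0; 0 0 -0.04 0 0; 0 0 0 0 0; 0 0 0 0 0"}}

```text
time: 6.68
ee_pos: [0.4213, 0.2718, 0.1443]
eef_rot: [0.0, 0.707, 0.0, 0.708]
ft_force: [0.8, 0.2, 0.8]
width: 0.0818
```

```bash
python3 st.py 5 wrist scene; python3 -c "
from h import *
s=dict(np.load('pics/scene5.npz'));crop(s,120,100,300,235,4,'s5c')"
```

```text
t 6.67 p [0.4213 0.2718 0.1443] yaw 89.99 x [ 0.001  0.001 -1.   ] F [0.83 0.2  0.83] w 0.0818 q [-0.79  0.13  0.14  1.9  -0.02  1.11  0.92]
```

View pics/wrist5.png

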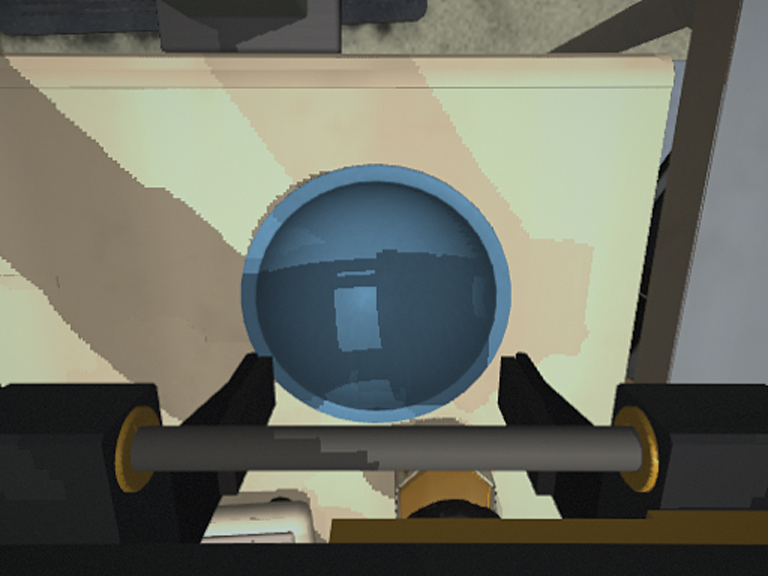

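View pics/s5c.png

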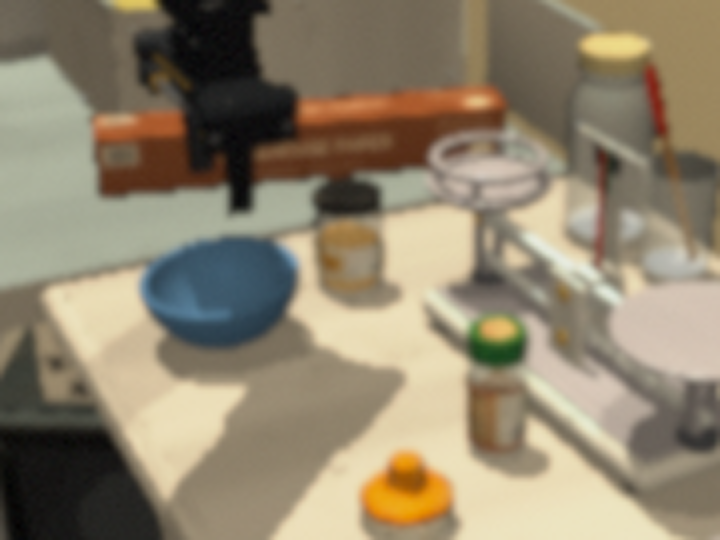

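Call:
{"name": "drive_tool", "arguments": {"moves": "0 0 0 0 0; 0 0 0 0 0; 0 0 0 0 0; 0 0 0 0 0"}}

```text
time: 7.28
ee_pos: [0.4205, 0.2714, 0.1427]
eef_rot: [0.0, 0.707, 0.0, 0.707]
ft_force: [0.3, -0.1, 0.9]
width: 0.0872
```

```bash
python3 st.py 6 wrist scene; python3 -c "
from h import *
s=dict(np.load('pics/scene6.npz'));crop(s,120,100,300,235,4,'s6c')"
```

```text
t 7.28 p [0.4205 0.2714 0.1427] yaw 90.0 x [-0.  0. -1.] F [ 0.3  -0.07  0.89] w 0.0872 q [-0.79  0.13  0.14  1.91 -0.02  1.11  0.92]
```

View pics/wrist6.png

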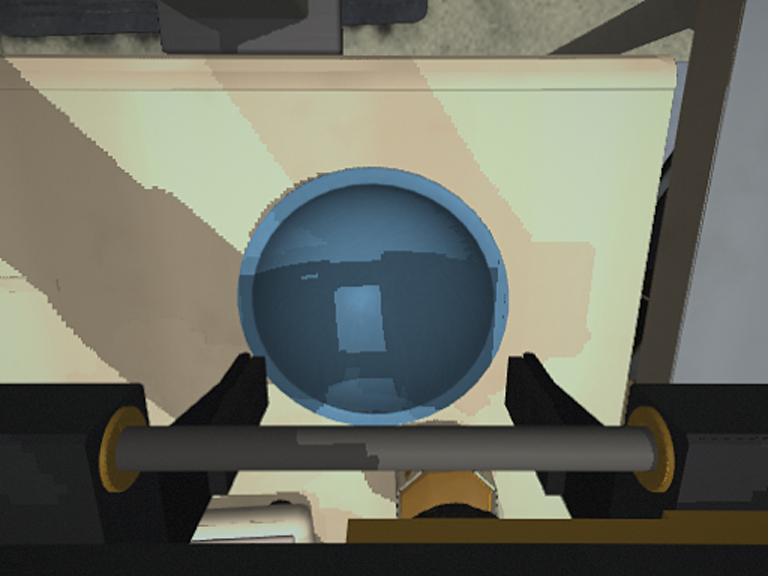

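View pics/s6c.png

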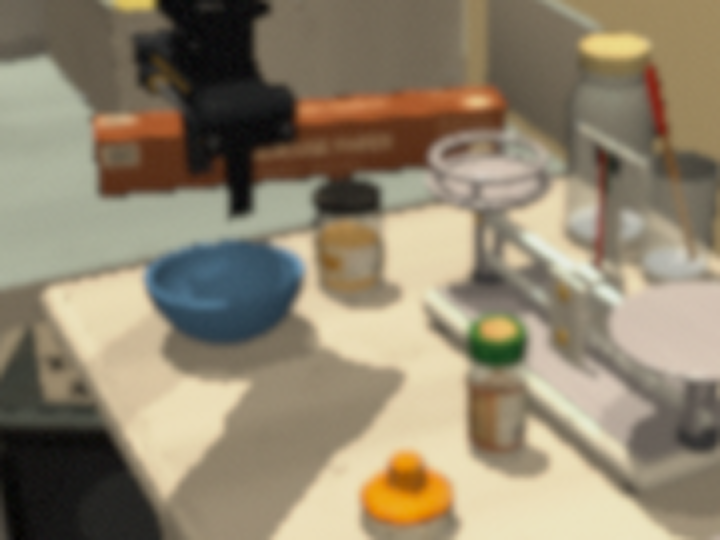

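```bash
cat > bowl.py <<'E'
from h import *
from scipy.optimize import least_squares
import sys
def mask(c):
    h=cv2.cvtColor(c["color"],cv2.COLOR_RGB2HSV);m=cv2.inRange(h,(96,80,40),(120,255,255))
    n,l,st,ce=cv2.connectedComponentsWithStats(m);k=1+st[1:,4].argmax();return l==k
for f in sys.argv[1:]:
    c=dict(np.load(f"pics/{f}.npz"));m=mask(c).astype(np.uint8)
    ct=max(cv2.findContours(m,0,1)[0],key=len)[:,0]
    if 'wrist' in f: ct=ct[ct[:,1]<235]
    ct=cv2.convexHull(ct)[:,0]
    W=onz(c,ct,.062)
    q=least_squares(lambda p:np.hypot(W[:,0]-p[0],W[:,1]-p[1])-.068,[.418,.204],loss="soft_l1",f_scale=.001);print(f,q.x.round(4),np.std(q.fun).round(4))
E
python3 bowl.py wrist1 wrist3 wrist5 wrist6
```

```text
wrist1 [0.422  0.2027] 0.0004
wrist3 [0.4189 0.2075] 0.0005
wrist5 [0.4174 0.2661] 0.0005
wrist6 [0.4176 0.264 ] 0.0006
```

Call:
{"name": "drive_tool", "arguments": {"moves": "-0.007 -0.001 0 -10 0; -0.007 -0.001 0 -10 0; -0.007 -0.001 0 -10 0; -0.007 -0.001 0 -10 0; -0.008 -0.001 0 -10 0; -0.008 -0.001 0 -10 0; -0.008 -0.001 0 -10 0; -0.008 0 0 -10 0; -0.007 0 0 -10 0; 0 0 0 0 0"}}

```text
time: 8.62
ee_pos: [0.3532, 0.2645, 0.1427]
eef_rot: [0.5, 0.5, -0.5, 0.5]
ft_force: [0.3, 0.4, 0.6]
width: 0.087
```

```bash
python3 st.py 7 wrist; python3 bowl.py wrist7
```

```text
t 8.62 p [0.3532 0.2645 0.1427] yaw 0.1 x [ 0.  0. -1.] F [0.28 0.37 0.58] w 0.087 q [-0.89 -0.    0.15  2.05  0.    1.1  -0.74]
wrist7 [0.4173 0.2633] 0.0005
```

View pics/wrist7.png

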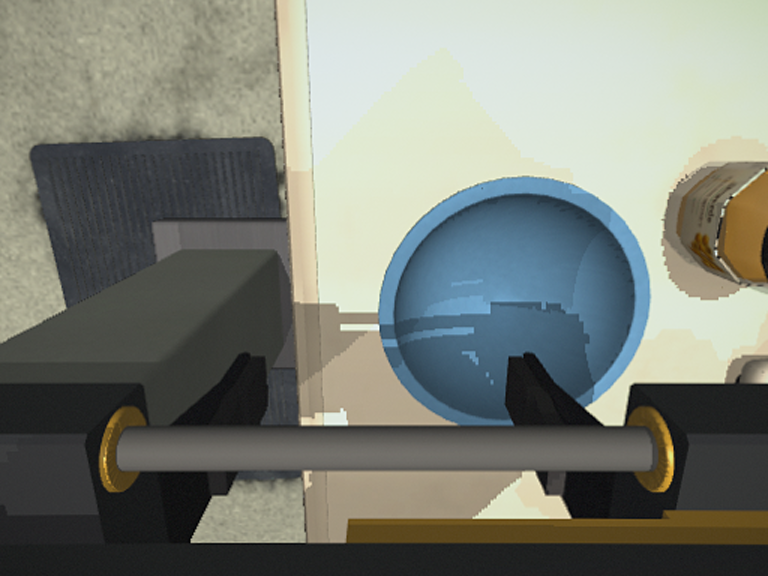

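Call:
{"name": "drive_tool", "arguments": {"moves": "0 -0.001 -0.04 0 0; 0 0 -0.04 0 0; 0 0 -0.017 0 0; 0 0 0 0 1; 0 0 0 0 1; 0 0 0 0 1; 0 0 0 0 1; 0 0 0 0 1; 0 0 0 0 1; 0 0 0 0 1; 0 0 0 0 1; 0 0 0 0 1; 0 0 0 0 1; 0 0 0 0 1", "newtons": 35}}

```text
time: 10.42
ee_pos: [0.3549, 0.2648, 0.0472]
eef_rot: [0.501, 0.5, -0.498, 0.5]
ft_force: [0.3, -0.6, 12.4]
width: 0.0143
```

```bash
python3 st.py 8 wrist scene; python3 bowl.py wrist8;python3 -c "
from h import *
s=dict(np.load('pics/scene8.npz'));crop(s,120,100,300,235,4,'s8c')"
```

```text
t 10.43 p [0.3549 0.2648 0.0472] yaw 0.03 x [ 0.003  0.003 -1.   ] F [ 0.27 -0.65 12.36] w 0.0143 q [-0.89  0.14  0.15  2.13 -0.03  0.87 -0.72]
wrist8 [0.4145 0.2598] 0.0012
```

View pics/wrist8.png

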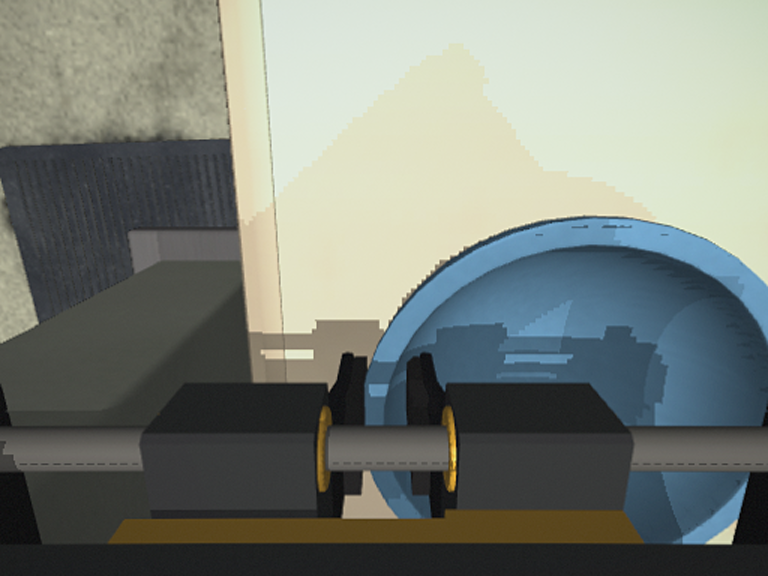

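View pics/s8c.png

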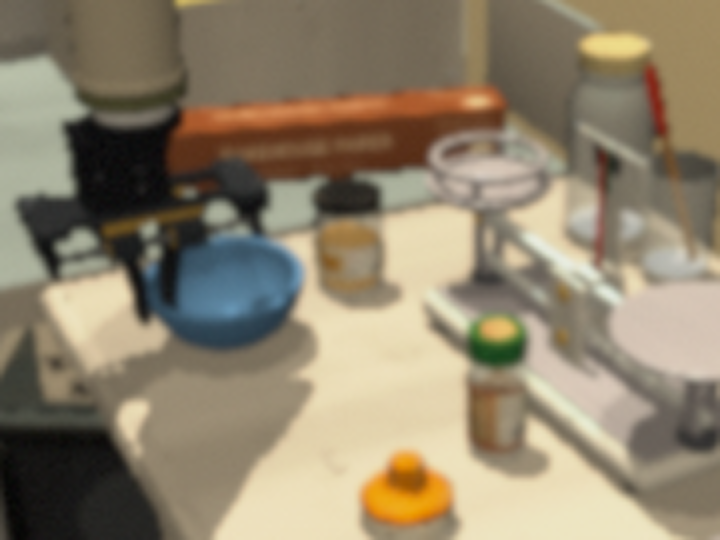

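Call:
{"name": "drive_tool", "arguments": {"moves": "0 0 0 0 1; 0 0 0 0 1; 0 0 0.01 0 1; 0 0 0.01 0 1; 0 0 0.01 0 1; 0 0 0 0 1"}}

```text
time: 11.28
ee_pos: [0.3528, 0.2632, 0.0756]
eef_rot: [-0.5, -0.5, 0.5, -0.5]
ft_force: [-0.6, 0.4, -2.6]
width: 0.006
```

```bash
python3 st.py 9 wrist scene; python3 -c "
from h import *
s=dict(np.load('pics/scene9.npz'));crop(s,120,100,300,235,4,'s9c')"
```

```text
t 11.28 p [0.3528 0.2632 0.0756] yaw 0.02 x [-0.001 -0.    -1.   ] F [-0.62  0.43 -2.58] w 0.006 q [-0.89  0.09  0.15  2.11 -0.02  0.94 -0.73]
```

View pics/wrist9.png

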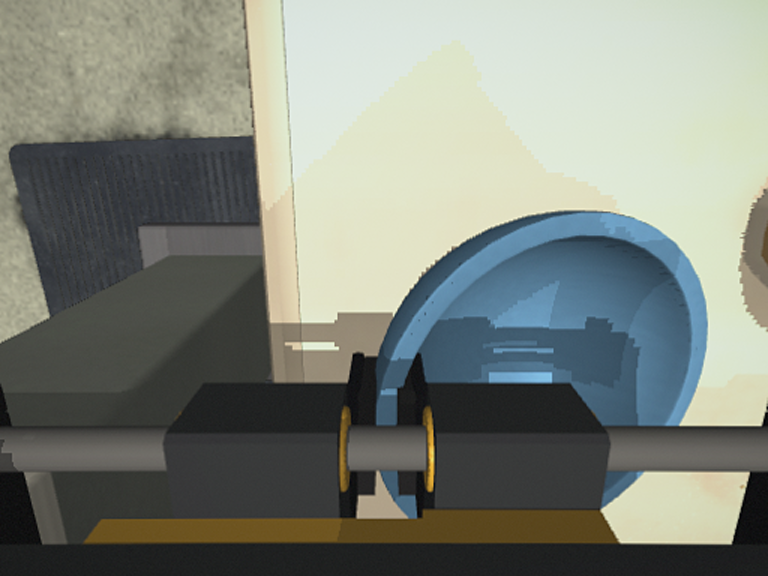

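View pics/s9c.png

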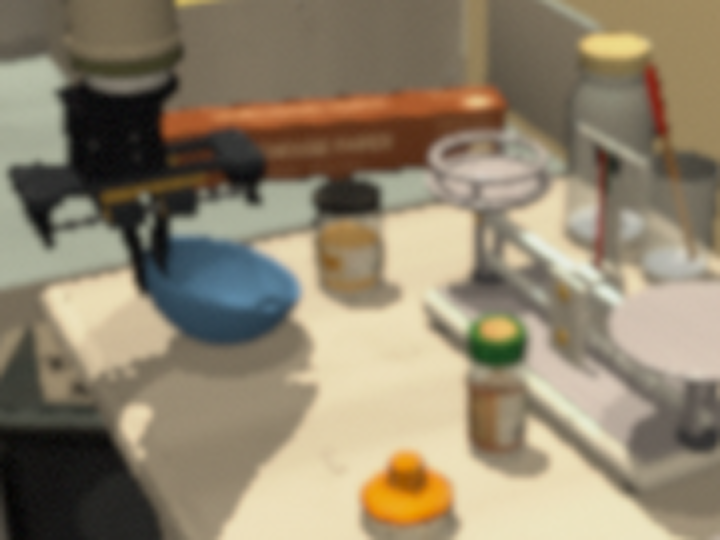

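Call:
{"name": "drive_tool", "arguments": {"moves": "0 0 0.015 0 1; 0 0 0.025 0 1; 0 0 0.03 0 1; 0 0 0.03 0 1; 0 0 0.03 0 1; 0 0 0.03 0 1; 0.005 0 0.02 0 1; 0.015 -0.005 0.005 0 1; 0.025 -0.007 0 0 1; 0.03 -0.008 0 0 1; 0.03 -0.008 0 0 1; 0.03 -0.008 0 0 1; 0.03 -0.008 0 0 1; 0.025 -0.006 0 0 1; 0.02 -0.004 0 0 1; 0.008 0 0 0 1; 0 0 0 0 1; 0 0 0 0 1", "newtons": 40}}

```text
time: 13.62
ee_pos: [0.5709, 0.2097, 0.2605]
eef_rot: [0.5, 0.5, -0.5, 0.5]
ft_force: [-0.8, 0.6, -2.4]
width: 0.0062
```

```bash
python3 st.py 10 wrist scene top; python3 -c "
from h import *
s=dict(np.load('pics/scene10.npz'));crop(s,150,60,330,195,4,'s10c')
s=dict(np.load('pics/top10.npz'));crop(s,120,100,300,235,4,'t10c')"
```

```text
t 13.62 p [0.5709 0.2097 0.2605] yaw 0.04 x [-0.  0. -1.] F [-0.77  0.63 -2.36] w 0.0062 q [-0.7   0.28  0.34  1.49 -0.1   1.39 -0.35]
```

View pics/wrist10.png

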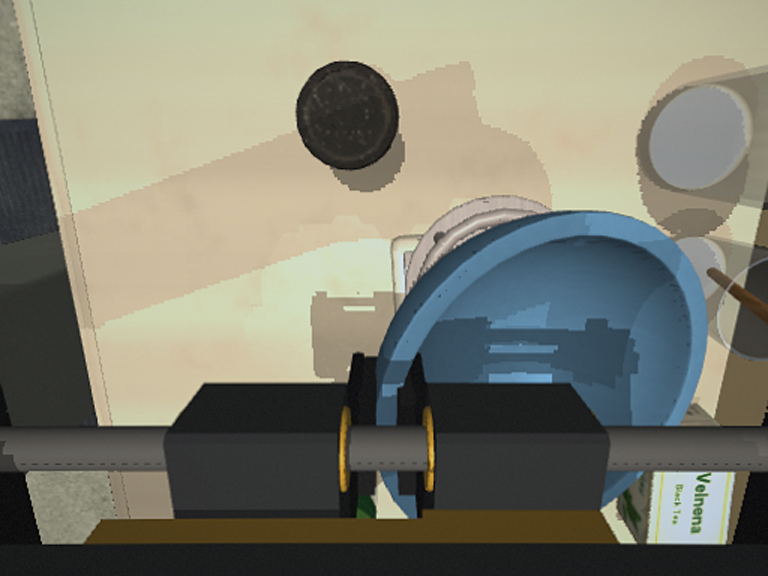

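View pics/s10c.png

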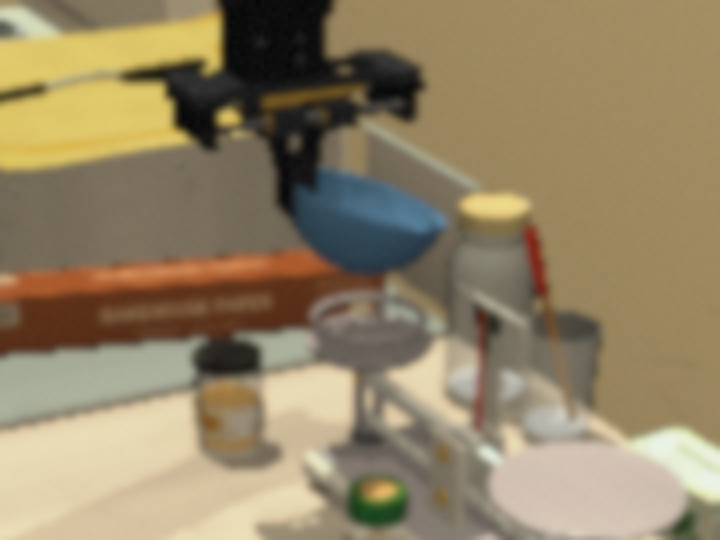

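View pics/t10c.png

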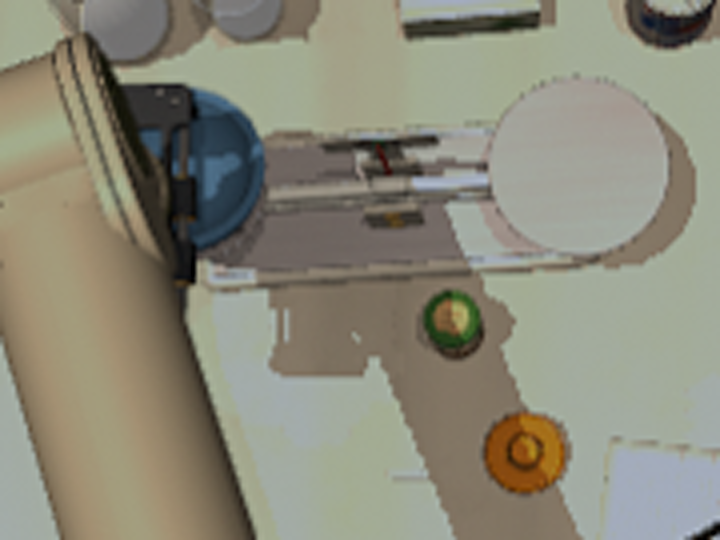

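```bash
cat > sph.py <<'E'
from h import *
from scipy.optimize import minimize
import sys
from bowl import mask
n=sys.argv[1] if 0 else None
E
python3 - <<'E'
from h import *
from scipy.optimize import minimize
def mask(c):
    h=cv2.cvtColor(c["color"],cv2.COLOR_RGB2HSV);m=cv2.inRange(h,(96,80,40),(120,255,255))
    n,l,st,ce=cv2.connectedComponentsWithStats(m);k=1+st[1:,4].argmax();return l==k
s=dict(np.load("pics/scene10.npz"));w=dict(np.load("pics/wrist10.npz"))
ms=mask(s);mw=mask(w)
# model surface points of cap
th,ph=np.meshgrid(np.linspace(0,np.arccos(6/68),25),np.linspace(0,2*np.pi,60))
C=np.c_[(.068*np.sin(th)*np.cos(ph)).ravel(),(.068*np.sin(th)*np.sin(ph)).ravel(),(-.068*np.cos(th)).ravel()]
def sil(c,p):
    P=C@R.from_euler('yx',[p[3],p[4]]).as_matrix().T+p[:3]
    u=proj(c,P).astype(np.float32);m=np.zeros((384*2,512*2),np.uint8);cv2.fillConvexPoly(m,np.round(2*u+.5).astype(np.int32)[cv2.convexHull(np.round(2*u).astype(np.int32),returnPoints=False)[:,0]],1);return cv2.resize(m*255,(512,384),interpolation=cv2.INTER_AREA)/255.
valid=np.ones((384,512),bool);valid[235:]=False   # wrist: fingers hidden
vs=np.ones((384,512),bool);vs[:,:226]=False
def cost(p):
    return np.abs(sil(s,p)-ms)[vs].sum()+.2*np.abs(sil(w,p)-mw)[valid].sum()
best=None
for a in (.3,.5):
  q=minimize(cost,[.635,.21,.25,a,0],method="Nelder-Mead",options=dict(initial_simplex=np.array([.635,.21,.25,a,0])+np.vstack([np.zeros(5),np.diag([.006,.006,.01,.1,.1])]),maxiter=600))
  print(q.fun,q.x.round(4))
E
```

```text
119.10745098039216 [ 0.6338  0.2042  0.2659  0.3402 -0.0134]
170.87764705882353 [0.6335 0.204  0.2664 0.4005 0.0943]
```

Call:
{"name": "drive_tool", "arguments": {"moves": "0.001 0.003 -0.02 0 1; 0 0 -0.025 0 1; 0 0 -0.012 0 1; 0 0 -0.008 0 1; 0 0 -0.006 0 1; 0 0 -0.006 0 1; 0 0 0 0 1"}}

```text
time: 14.65
ee_pos: [0.5727, 0.2124, 0.1836]
eef_rot: [0.5, 0.5, -0.5, 0.5]
ft_force: [0.9, 0.0, -1.1]
width: 0.0066
```

```bash
python3 st.py 11 wrist scene; python3 -c "
from h import *
s=dict(np.load('pics/scene11.npz'));crop(s,150,60,330,195,4,'s11c')"
```

```text
t 14.65 p [0.5727 0.2124 0.1836] yaw 0.0 x [ 0.001  0.    -1.   ] F [ 0.86  0.02 -1.12] w 0.0066 q [-0.69  0.34  0.33  1.59 -0.11  1.24 -0.35]
```

View pics/s11c.png

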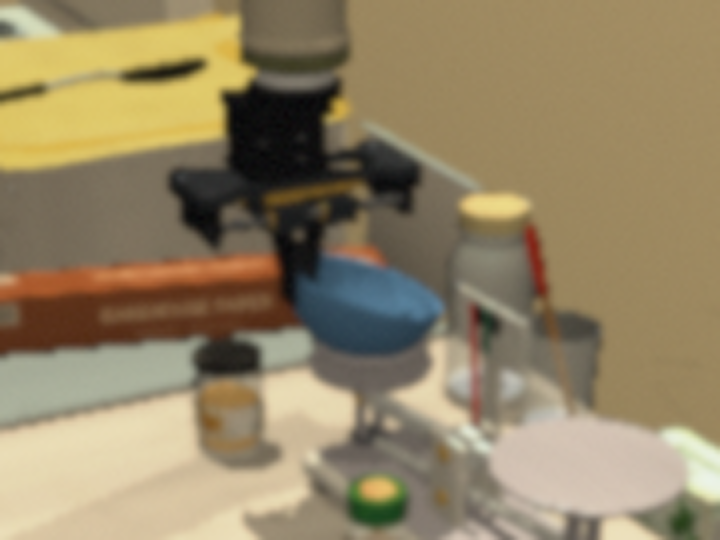

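View pics/wrist11.png

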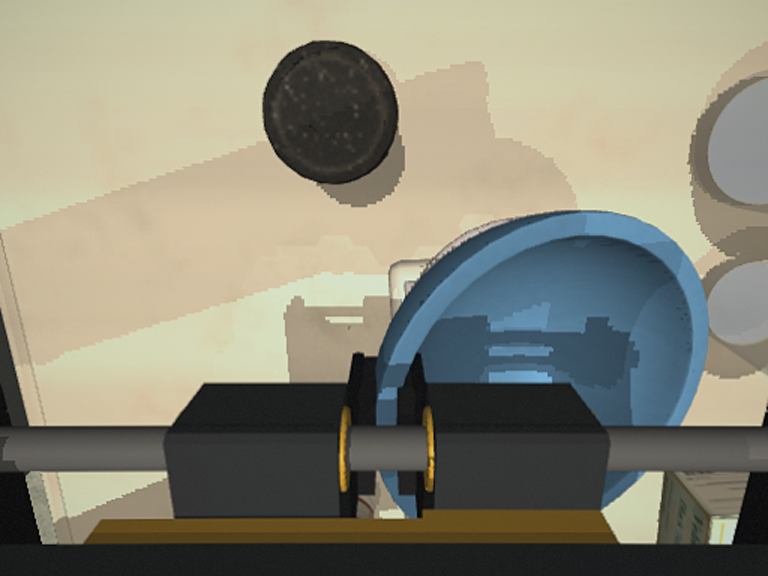

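Call:
{"name": "drive_tool", "arguments": {"moves": "0 0 -0.006 0 1; 0 0 -0.005 0 1; 0 0 -0.004 0 1; 0 0 0 0 1"}}

```text
time: 15.25
ee_pos: [0.5745, 0.2131, 0.1731]
eef_rot: [0.502, 0.499, -0.498, 0.501]
ft_force: [-7.5, -1.8, 25.8]
width: 0.0072
```

Call:
{"name": "drive_tool", "arguments": {"moves": "0 0 0.003 0 1; 0 0 0 0 0.85; 0 0 0 0 0.7; 0 0 0 0 0.6; 0 0 0 0 0.5; 0 0 0 0 0.5; 0 0 0 0 0.5; 0 0 0 0 0.5"}}

```text
time: 16.25
ee_pos: [0.5725, 0.2124, 0.1716]
eef_rot: [0.5, 0.5, -0.5, 0.5]
ft_force: [0.1, 1.0, -0.2]
width: 0.0432
```

```bash
python3 st.py 12 wrist scene; python3 -c "
from h import *
s=dict(np.load('pics/scene12.npz'));crop(s,150,60,330,195,4,'s12c')"
```

```text
t 16.25 p [0.5725 0.2124 0.1716] yaw 0.0 x [ 0.  0. -1.] F [ 0.14  0.99 -0.21] w 0.0432 q [-0.69  0.35  0.33  1.6  -0.12  1.22 -0.34]
```

View pics/s12c.png

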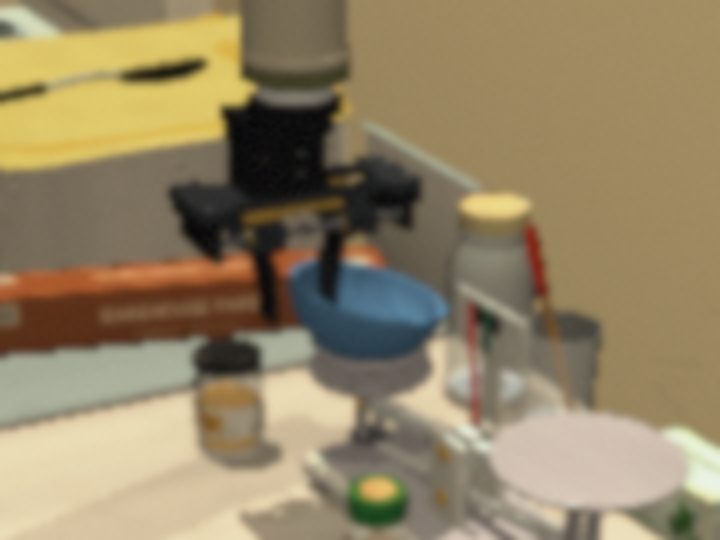

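View pics/wrist12.png

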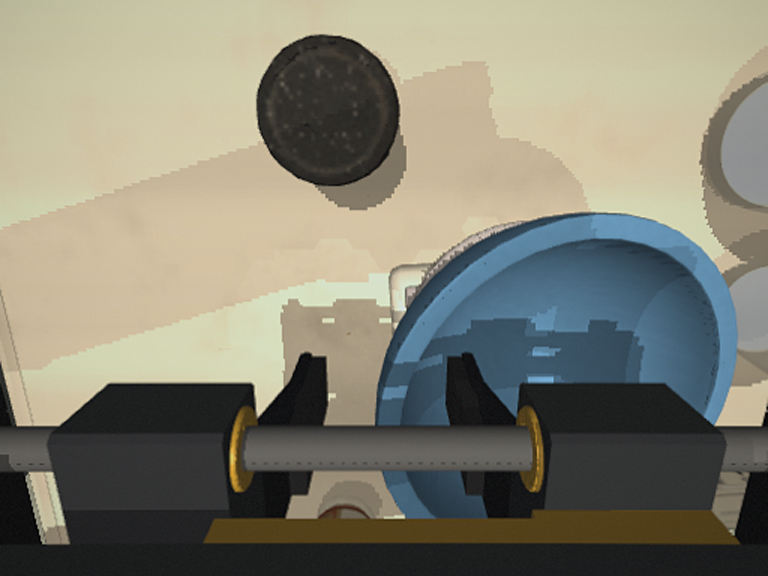

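```bash
cat > sil.py <<'E'
from h import *
from scipy.optimize import minimize
import sys
def mask(c):
    h=cv2.cvtColor(c["color"],cv2.COLOR_RGB2HSV);m=cv2.inRange(h,(96,80,40),(120,255,255))
    n,l,st,ce=cv2.connectedComponentsWithStats(m);k=1+st[1:,4].argmax();return l==k
th,ph=np.meshgrid(np.linspace(0,np.arccos(6/68),25),np.linspace(0,2*np.pi,60))
C=np.c_[(.068*np.sin(th)*np.cos(ph)).ravel(),(.068*np.sin(th)*np.sin(ph)).ravel(),(-.068*np.cos(th)).ravel()]
def sil(c,p):
    P=C@R.from_euler('yx',[p[3],p[4]]).as_matrix().T+p[:3]
    u=np.round(2*proj(c,P)+.5).astype(np.int32);m=np.zeros((768,1024),np.uint8);cv2.fillConvexPoly(m,cv2.convexHull(u)[:,0],1);return cv2.resize(m*255,(512,384),interpolation=cv2.INTER_AREA)/255.
def fit(views,x0):
    ms=[(c,mask(c),v) for c,v in views]
    f=lambda p:sum(np.abs(sil(c,p)-m)[v].mean()*1000 for c,m,v in ms)
    q=minimize(f,x0,method="Nelder-Mead",options=dict(initial_simplex=np.array(x0)+np.vstack([np.zeros(5),np.diag([.006,.006,.01,.1,.1])]),maxiter=800))
    return q
if __name__=="__main__":
    k=sys.argv[1]; x0=eval(sys.argv[2]); V=[]
    for n in sys.argv[3:]:
        n,cut=n.split(":"); v=np.zeros((384,512),bool); a=list(map(int,cut.split(",")));v[a[1]:a[3],a[0]:a[2]]=True
        V.append((dict(np.load(f"pics/{n}{k}.npz")),v))
    q=fit(V,x0);print(q.fun,q.x.round(4),"tilt deg",np.degrees(q.x[3:]).round(1))
E
python3 sil.py 12 "[.637,.209,.178,.3,0]" scene:240,0,512,384 wrist:0,0,512,235
python3 sil.py 12 "[.637,.209,.178,.4,0.1]" scene:240,0,512,384 wrist:0,0,512,235
```

```text
1.8451603106824708 [0.6361 0.2071 0.1863 0.298  0.0289] tilt deg [17.1  1.7]
3.7885916615029407 [0.6356 0.2073 0.188  0.3607 0.106 ] tilt deg [20.7  6.1]
```

Call:
{"name": "drive_tool", "arguments": {"moves": "0 0 0.03 0 0.5; 0 0 0.025 0 0.8; 0 0 0 0 1; 0 0 0 0 1; 0 0 0 0 1; 0 0 0 0 1; 0 0 -0.015 0 1; 0 0 -0.01 0 1; 0 0 -0.008 0 1; 0 0 -0.006 0 1; 0 0 0 0 1"}}

```text
time: 17.73
ee_pos: [0.5725, 0.2122, 0.1871]
eef_rot: [0.5, 0.5, -0.5, 0.5]
ft_force: [-0.5, 0.5, 0.6]
width: 0.0001
```

```bash
python3 st.py 13 wrist scene; python3 -c "
from h import *
s=dict(np.load('pics/scene13.npz'));crop(s,150,60,330,195,4,'s13c')"
python3 sil.py 13 "[.637,.209,.183,.2,0]" scene:240,0,512,384 wrist:0,0,512,235
```

```text
t 17.73 p [0.5725 0.2122 0.1871] yaw 0.01 x [-0. -0. -1.] F [-0.47  0.52  0.61] w 0.0001 q [-0.69  0.33  0.33  1.58 -0.11  1.25 -0.35]
1.6377143329693162 [ 0.6365  0.207   0.186   0.1032 -0.0339] tilt deg [ 5.9 -1.9]
```

View pics/s13c.png

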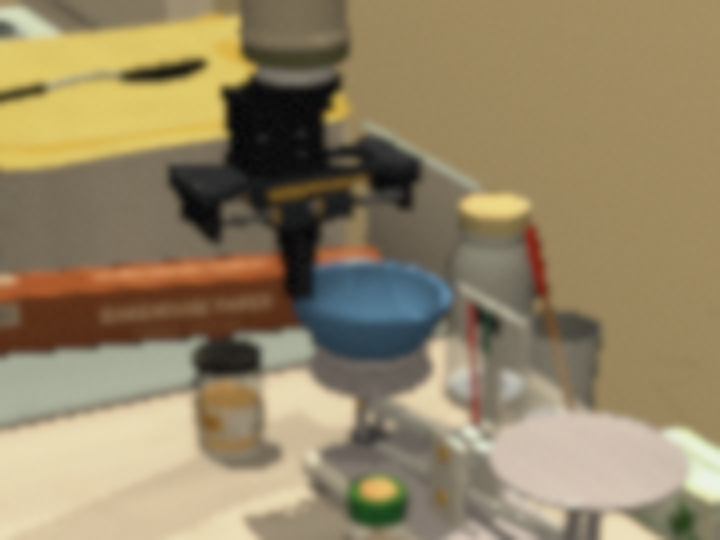

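View pics/wrist13.png

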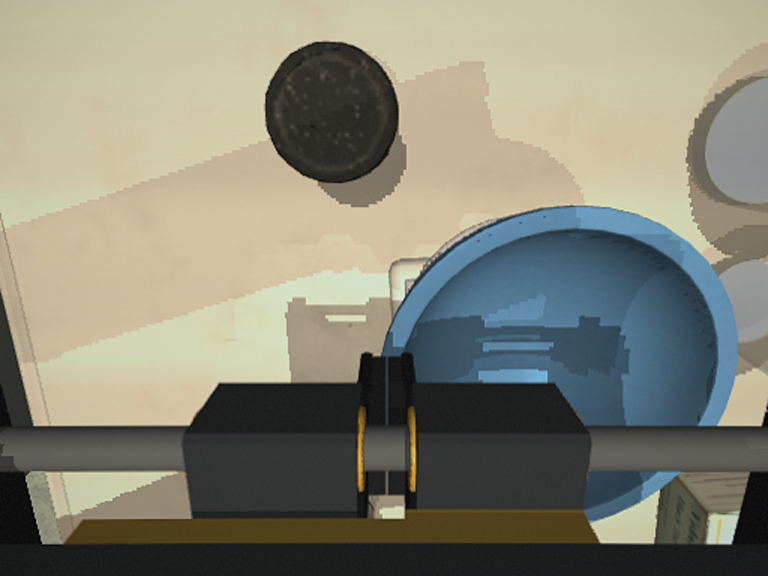

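Call:
{"name": "drive_tool", "arguments": {"moves": "0 0 -0.003 0 1; 0 0 -0.003 0 1; 0 0 -0.001 0 1; 0 0 0 0 1"}}

```text
time: 18.32
ee_pos: [0.5728, 0.2124, 0.1808]
eef_rot: [0.5, 0.5, -0.5, 0.5]
ft_force: [1.2, 0.5, 2.9]
width: 0.0007
```

```bash
python3 st.py 14 wrist scene; python3 sil.py 14 "[.637,.209,.183,.1,0]" scene:240,0,512,384 wrist:0,0,512,235; python3 sil.py 14 "[.637,.209,.183,0,0.05]" scene:240,0,512,384 wrist:0,0,512,235
```

```text
t 18.32 p [0.5728 0.2124 0.1808] yaw 0.0 x [ 0.001  0.    -1.   ] F [1.18 0.49 2.86] w 0.0007 q [-0.69  0.34  0.33  1.59 -0.11  1.23 -0.34]
2.583336976060762 [0.6353 0.2067 0.1856 0.06   0.044 ] tilt deg [3.4 2.5]
3.092804680278453 [0.6348 0.2066 0.1868 0.0799 0.0643] tilt deg [4.6 3.7]
```

Call:
{"name": "drive_tool", "arguments": {"moves": "0 0 0.03 0 1; -0.005 0 0.045 0 0.6; -0.005 -0.055 0.035 7 0.45; -0.005 -0.06 0 7 0.45; -0.005 -0.06 0 7 0.45; -0.005 -0.06 0 7 0.45; -0.005 -0.06 0 7 0.45; -0.005 -0.06 0 7 0.45; -0.006 -0.06 0 7 0.45; -0.006 -0.06 0 7 0.45; -0.006 -0.06 -0.02 7 0.45; -0.007 -0.055 -0.05 7 0.45; -0.007 -0.039 -0.05 6 0.45; 0 0 0 0 0.45; 0 0 0 0 0.45", "newtons": 20}}

```text
time: 20.3
ee_pos: [0.5074, -0.4029, 0.1786]
eef_rot: [0.087, 0.702, -0.086, 0.702]
ft_force: [0.8, -0.1, 0.3]
width: 0.0474
```

```bash
python3 st.py 15 wrist scene top; python3 sil.py 15 "[.637,.209,.183,.05,0]" scene:0,0,512,384 top:0,0,512,384;python3 sil.py 15 "[.637,.209,.183,-.05,0.05]" scene:0,0,512,384 top:0,0,512,384; python3 -c "
from h import *
s=dict(np.load('pics/scene15.npz'));crop(s,180,80,340,200,4,'s15c')
s=dict(np.load('pics/top15.npz'));crop(s,120,100,400,220,2.8,'t15c')"
```

```text
t 20.3 p [ 0.5074 -0.4029  0.1786] yaw 75.97 x [-0.     0.001 -1.   ] F [ 0.8  -0.13  0.25] w 0.0474 q [ 0.19  0.45  0.56  1.49 -0.25  1.27  2.1 ]
0.7162056717218137 [ 0.636   0.2084  0.1876  0.0928 -0.1632] tilt deg [ 5.3 -9.4]
0.7173426011029411 [ 0.6359  0.2082  0.1871  0.1123 -0.1622] tilt deg [ 6.4 -9.3]
```

View pics/s15c.png

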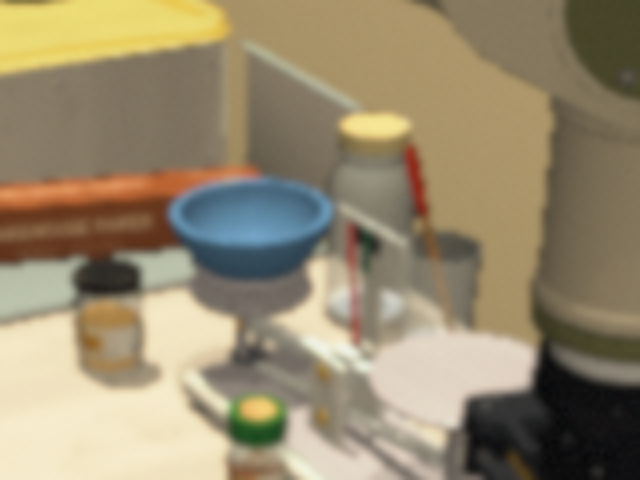

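View pics/wrist15.png

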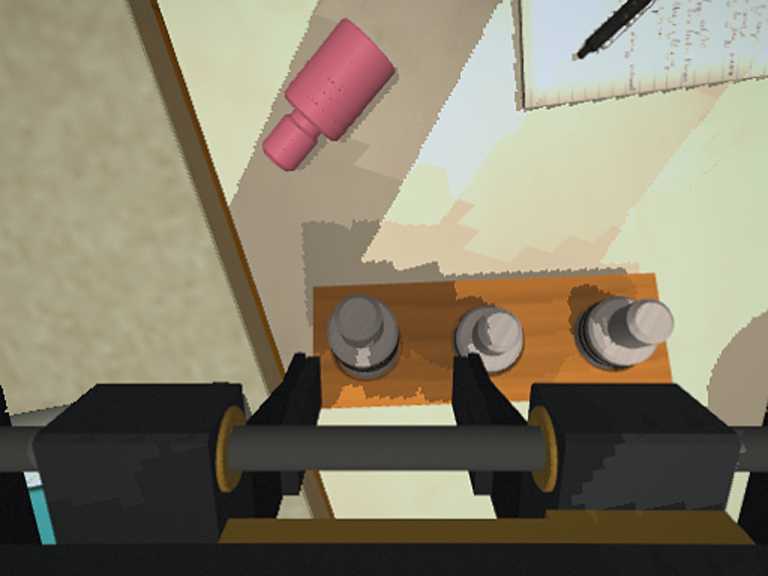

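View pics/t15c.png

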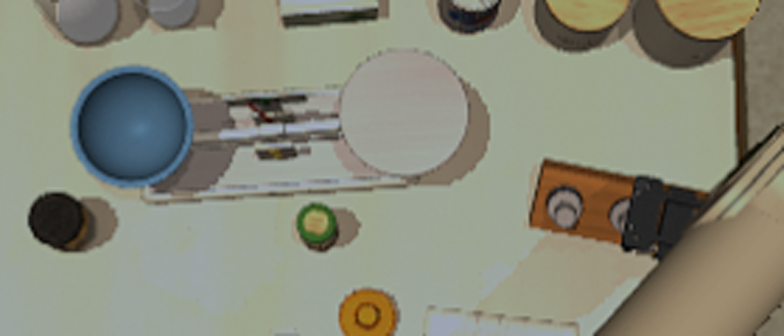

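```bash
python3 - <<'E'
from h import *
c=dict(np.load("pics/wrist15.npz"))
for n,uv,z in [("w200top",(360,319),.099),("w50top",(499,331),.08),("w100top",(651,323),.0905)]:
    print(n,onz(c,[np.array(uv)/1.5-.2],z)[0].round(4))
print(proj(c,[[.505,-.4156,.0986]])*1.5)
E
```

```text
w200top [ 0.5064 -0.4166  0.099 ]
w50top [ 0.5379 -0.3476  0.08  ]
w100top [ 0.5478 -0.272   0.0905]
[[360.9360443  315.34135015]]
```

Call:
{"name": "drive_tool", "arguments": {"moves": "0.0025 -0.014 -0.03 0 0.45; 0 0 -0.035 0 0.45; 0 0 -0.018 0 0.45; 0 0 0 0 0.45", "newtons": 20}}

```text
time: 20.95
ee_pos: [0.5098, -0.4165, 0.0953]
eef_rot: [0.086, 0.702, -0.086, 0.702]
ft_force: [0.1, -0.4, -0.4]
width: 0.0478
```

```bash
python3 st.py 16 wrist scene;python3 -c "
from h import *
s=dict(np.load('pics/scene16.npz'));crop(s,270,190,390,310,5,'s16c')"
```

```text
t 20.95 p [ 0.5098 -0.4165  0.0953] yaw 76.06 x [-0.001  0.001 -1.   ] F [ 0.12 -0.36 -0.43] w 0.0478 q [ 0.23  0.55  0.53  1.54 -0.3   1.13  2.15]
```

View pics/wrist16.png

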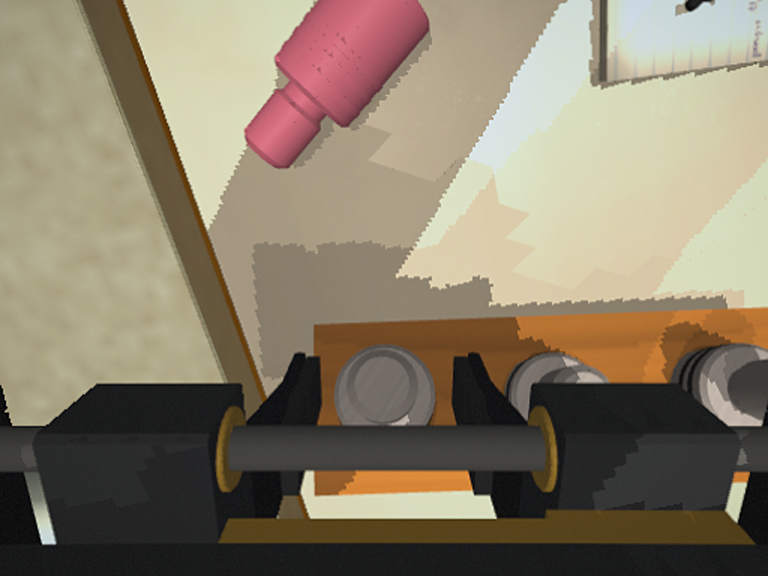

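View pics/s16c.png

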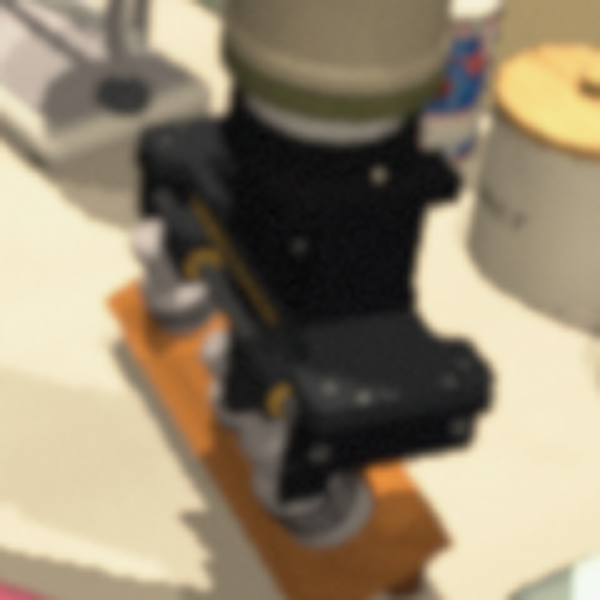

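Call:
{"name": "drive_tool", "arguments": {"moves": "0 0 -0.009 0 0.45; 0 0 0 0 1; 0 0 0 0 1; 0 0 0 0 1; 0 0 0 0 1; 0 0 0 0 1; 0 0 0 0 1", "newtons": 20}}

```text
time: 21.92
ee_pos: [0.5096, -0.4175, 0.0868]
eef_rot: [0.086, 0.702, -0.086, 0.702]
ft_force: [0.1, 0.9, 2.4]
width: 0.0238
```

Call:
{"name": "drive_tool", "arguments": {"moves": "-0.003 0.001 0.007 0 1; -0.0035 0.0008 0.008 0 1; 0 0 0 0 1; 0.005 -0.0013 0.004 0 1; 0.005 -0.0013 0.004 0 1; 0.005 -0.0013 0.004 0 1; 0.005 -0.0012 0.002 0 1; 0.005 -0.0012 0.002 0 1; 0.005 -0.0012 0.002 0 1; 0.005 -0.0012 0.002 0 1; 0 0 0 0 1", "newtons": 10}}

```text
time: 23.3
ee_pos: [0.5386, -0.4244, 0.1217]
eef_rot: [0.086, 0.702, -0.086, 0.702]
ft_force: [-1.1, -0.3, -0.5]
width: 0.0234
```

```bash
python3 st.py 17 wrist scene;python3 -c "
from h import *
s=dict(np.load('pics/scene17.npz'));crop(s,270,190,390,310,5,'s17c')"
```

```text
t 23.3 p [ 0.5386 -0.4244  0.1217] yaw 76.03 x [ 0. -0. -1.] F [-1.13 -0.28 -0.51] w 0.0234 q [ 0.23  0.58  0.53  1.44 -0.3   1.2   2.13]
```

View pics/wrist17.png

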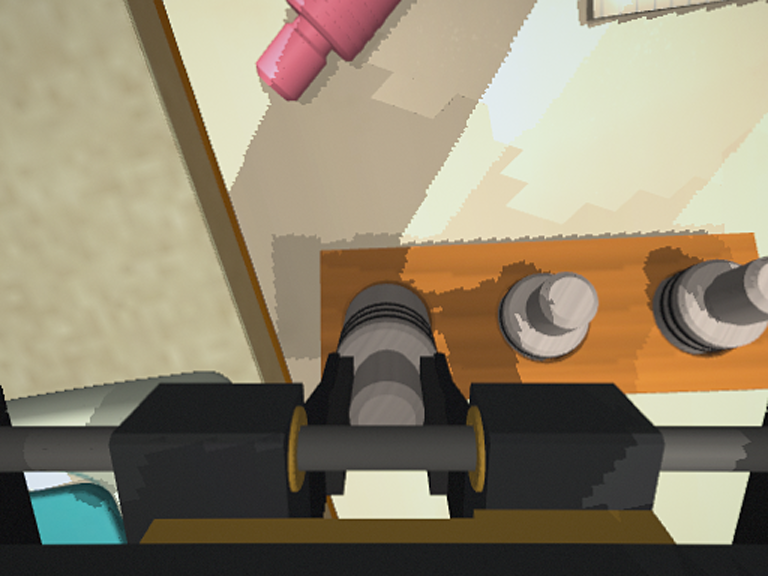

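View pics/s17c.png

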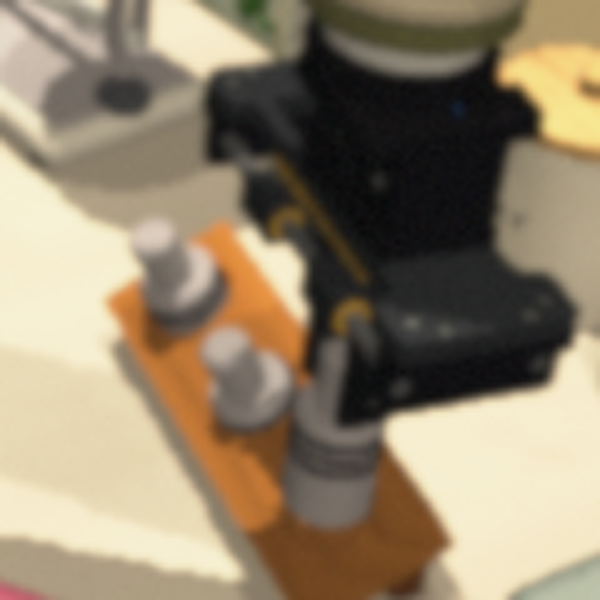

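Call:
{"name": "drive_tool", "arguments": {"moves": "0 0 0.03 0 1; 0 0 0.045 0 1; 0 0 0.04 0 1; 0.008 0.02 0.015 0 1; 0.018 0.042 0 0 1; 0.018 0.043 0 0 1; 0.018 0.043 0 0 1; 0.018 0.043 0 0 1; 0.018 0.043 0 0 1; 0.018 0.043 0 0 1; 0.016 0.035 0 0 1; 0.01 0.02 0 0 1; 0 0.005 0 0 1; 0 0 0 0 1", "newtons": 12}}

```text
time: 25.15
ee_pos: [0.6795, -0.0886, 0.2514]
eef_rot: [0.086, 0.702, -0.087, 0.702]
ft_force: [-0.5, 0.1, -2.5]
width: 0.0239
```

```bash
python3 st.py 18 wrist scene;python3 -c "
from h import *
s=dict(np.load('pics/scene18.npz'));crop(s,220,100,360,220,5,'s18c')"
```

```text
t 25.15 p [ 0.6795 -0.0886  0.2514] yaw 75.93 x [-0.    -0.001 -1.   ] F [-0.47  0.13 -2.45] w 0.0239 q [-0.25  0.48  0.47  1.27 -0.21  1.43  1.52]
```

View pics/wrist18.png

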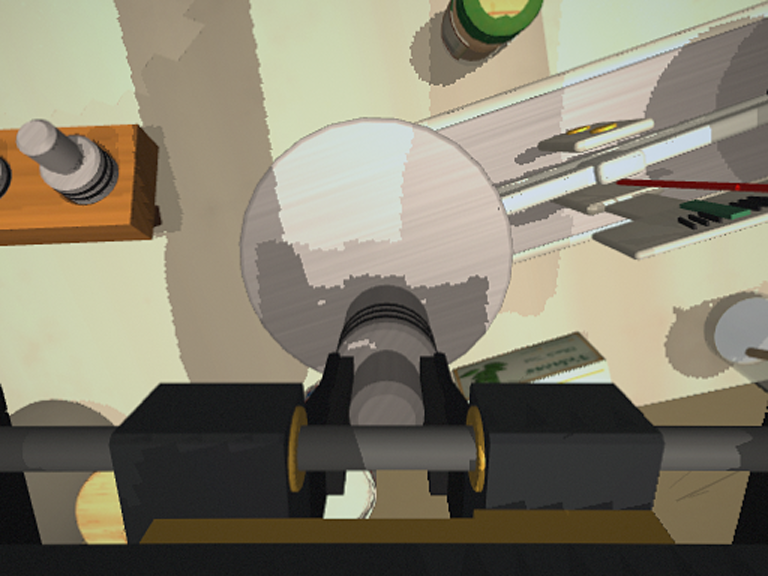

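View pics/s18c.png

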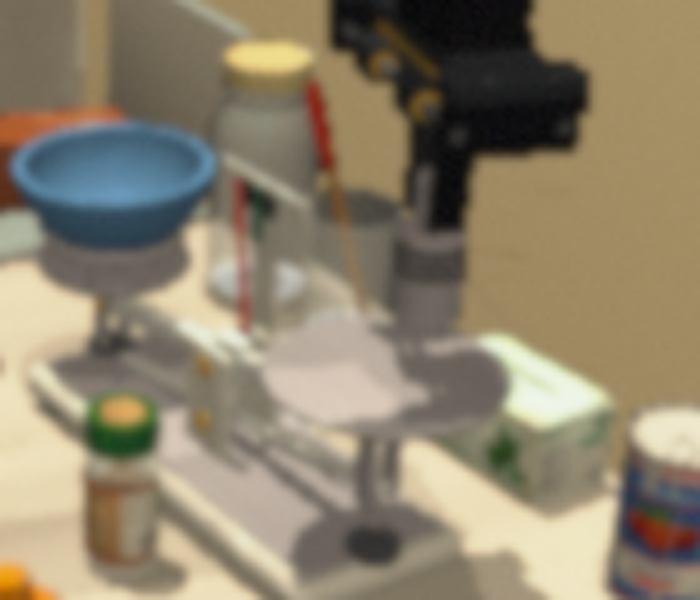

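```bash
python3 - <<'E'
from h import *
from scipy.optimize import least_squares
c=dict(np.load("pics/wrist18.npz"))
P=np.array([[241,250],[512,240],[376,118],[290,152],[466,150],[258,316],[497,310]])/1.5-.2
def f(p):
    W=onz(c,P,p[2]);return np.hypot(W[:,0]-p[0],W[:,1]-p[1])-.071
q=least_squares(f,[.655,-.089,.15]);print(q.x.round(4),q.fun.round(4))
E
```

```text
[ 0.6571 -0.0887  0.1505] [ 0.0002  0.0002  0.0003 -0.0011  0.0007  0.0005 -0.0007]
```

Call:
{"name": "drive_tool", "arguments": {"moves": "0 0 -0.012 0 1; 0 0 -0.008 0 1; 0 0 -0.004 0 1; 0 0 -0.003 0 1; 0 0 0 0 1"}}

```text
time: 25.88
ee_pos: [0.68, -0.0874, 0.2245]
eef_rot: [0.086, 0.702, -0.086, 0.702]
ft_force: [0.5, 0.5, -1.1]
width: 0.0234
```

Call:
{"name": "drive_tool", "arguments": {"moves": "0 0 -0.003 0 1; 0 0 -0.003 0 1; 0 0 -0.003 0 1; 0 0 0 0 1"}}

```text
time: 26.38
ee_pos: [0.68, -0.0875, 0.2154]
eef_rot: [0.086, 0.702, -0.086, 0.702]
ft_force: [0.8, -0.4, -0.1]
width: 0.0236
```

```bash
python3 st.py 19 scene;python3 -c "
from h import *
s=dict(np.load('pics/scene19.npz'));crop(s,220,100,360,220,5,'s19c')"
```

```text
t 26.38 p [ 0.68   -0.0875  0.2154] yaw 76.0 x [-0. -0. -1.] F [ 0.82 -0.43 -0.13] w 0.0236 q [-0.25  0.5   0.46  1.33 -0.22  1.36  1.53]
```

View pics/s19c.png

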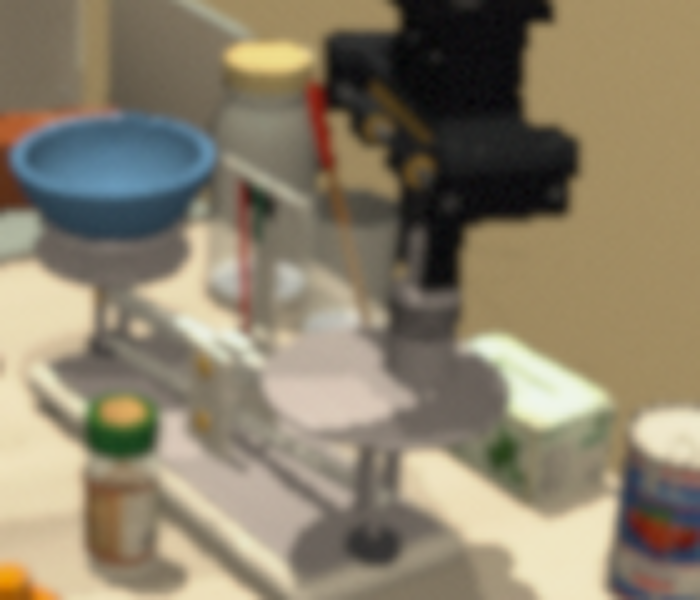

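Call:
{"name": "drive_tool", "arguments": {"moves": "0 0 -0.003 0 1; 0 0 0 0 1; 0 0 0 0 0.65; 0 0 0 0 0.6; 0 0 0 0 0.5; 0 0 0 0 0.5; 0 0 0.03 0 0.45; 0 0 0.05 0 0.45; -0.01 -0.04 0.01 0 0.45"}}

```text
time: 27.55
ee_pos: [0.6721, -0.1241, 0.3061]
eef_rot: [0.085, 0.7, -0.083, 0.704]
ft_force: [-0.1, -0.6, -0.3]
width: 0.0472
```

```bash
python3 st.py 20 scene wrist;python3 -c "
from h import *
s=dict(np.load('pics/scene20.npz'));crop(s,190,100,350,220,5,'s20c')"
```

```text
t 27.55 p [ 0.6721 -0.1241  0.3061] yaw 76.36 x [ 0.005  0.001 -1.   ] F [-0.11 -0.55 -0.27] w 0.0472 q [-0.2   0.46  0.48  1.19 -0.21  1.53  1.58]
```

View pics/s20c.png

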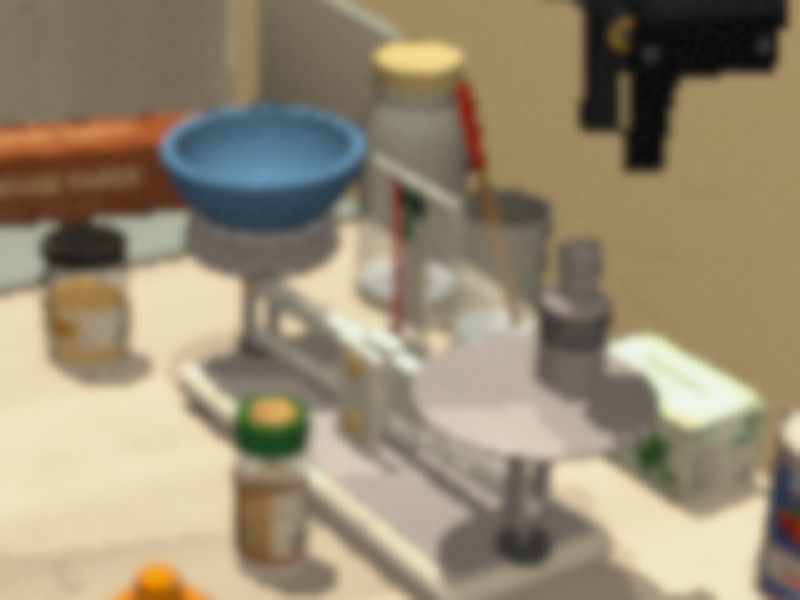

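View pics/wrist20.png

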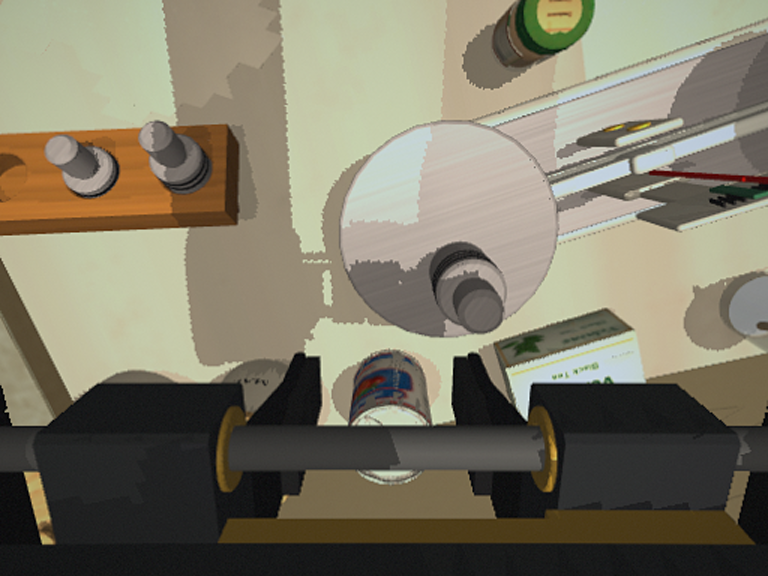

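```bash
python3 - <<'E'
from h import *
from scipy.optimize import least_squares
from sil import mask
L=lambda k:dict(np.load(f"pics/{k}.npz"))
c15,c18,c20,c0=L("scene15"),L("scene18"),L("scene20"),L("scene0")
for n,c in [("15",c15),("18",c18),("20",c20)]:
    m=mask(c);ys,xs=np.nonzero(m);print(n,m.sum(),xs.mean().round(2),ys.mean().round(2))
a=proj(c0,[[.636,.208,.15],[.636,.208,.16]]);print("px per 10mm at bowl",(a[1]-a[0]).round(2))
# ecc registration of bowl patch 15->20
def ecc(ca,cb,x0,y0,x1,y1):
    A=cv2.cvtColor(ca["color"],7)[y0:y1,x0:x1].astype(np.float32);B=cv2.cvtColor(cb["color"],7)[y0:y1,x0:x1].astype(np.float32)
    W=np.eye(2,3,dtype=np.float32);cc,W=cv2.findTransformECC(A,B,W,cv2.MOTION_TRANSLATION,(3,200,1e-6));return cc,W[:,2]
# pan front edge: gradient along columns, left part (x 274..295)
def edge(c,cols,y0,y1):
    g=cv2.GaussianBlur(cv2.cvtColor(c["color"],7).astype(np.float32),(1,3),0)
    out=[]
    for x in cols:
        d=np.diff(g[y0:y1,x]);i=np.argmin(d); 
        if 0<i<len(d)-1:
            den=d[i-1]-2*d[i]+d[i+1];i=i+.5*(d[i-1]-d[i+1])/den
        out.append(y0+i+.5)
    return np.array(out)
cols=range(282,312,3)
E
python3 - <<'E'
import sys;sys.path.insert(0,'.')
import os;os.chdir('.')
from h import *
from scipy.optimize import least_squares
c=dict(np.load("pics/wrist20.npz"))
P=np.array([[341,232],[557,236],[445,121],[375,152],[520,150],[363,296],[445,336],[535,295]])/1.5-.2
q=least_squares(lambda p:(lambda W:np.hypot(W[:,0]-p[0],W[:,1]-p[1])-.071)(onz(c,P,p[2])),[.655,-.089,.15]);print("pan wrist",q.x.round(4),q.fun.round(4))
from h import crop
for k in (0,18,20): crop(dict(np.load(f"pics/scene{k}.npz")),235,120,355,220,6.5,f"p{k}")
E
```

```text
15 700 242.65 136.18
18 701 242.62 136.18
20 708 242.39 132.47
px per 10mm at bowl [ 0.02 -2.76]
pan wrist [ 0.6579 -0.0898  0.1368] [-0.0001  0.      0.0008  0.0009 -0.002  -0.0007 -0.0006  0.0015]
```

View pics/p0.png

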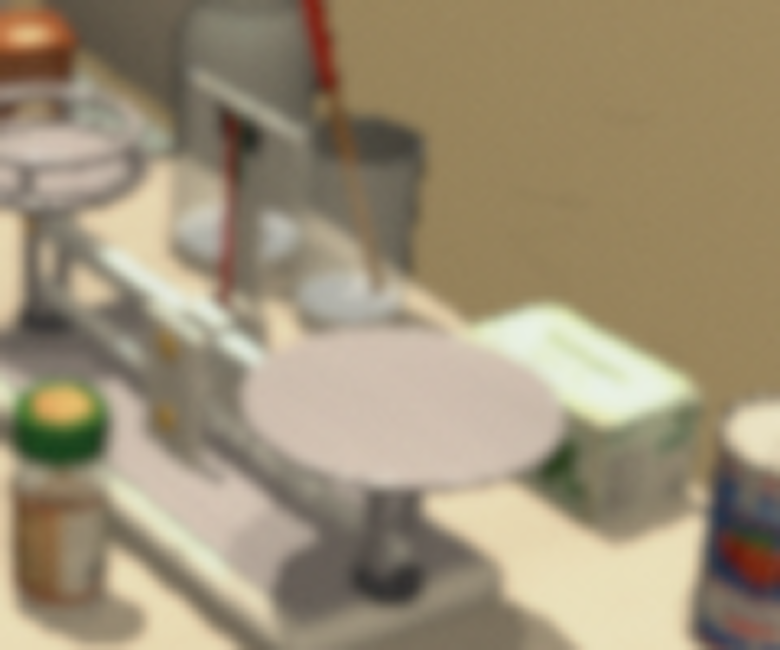

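View pics/p20.png

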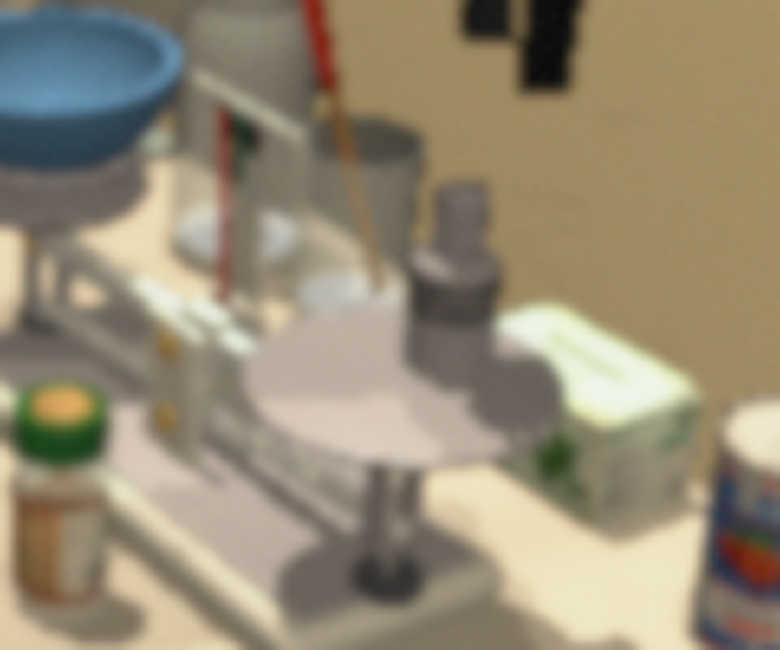

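View pics/p18.png

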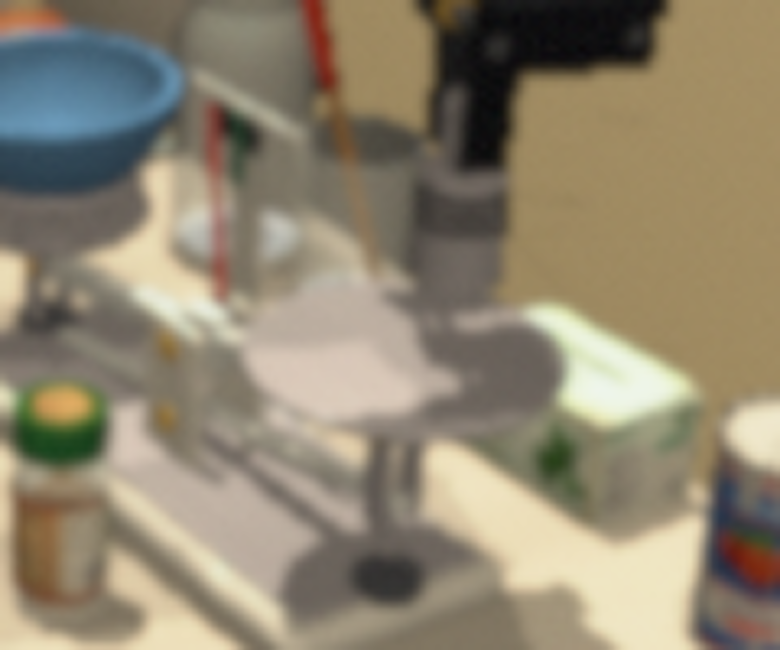

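Call:
{"name": "drive_tool", "arguments": {"moves": "-0.015 -0.033 0 0 0.45; -0.023 -0.04 0 0 0.45; -0.024 -0.04 -0.02 0 0.45; -0.024 -0.04 -0.04 0 0.45; -0.023 -0.037 -0.045 0 0.45; -0.019 -0.03 -0.04 0 0.45; -0.003 -0.0036 -0.02 0 0.45; 0 0 0 0 0.45; 0 0 0 0 0.45", "newtons": 20}}

```text
time: 28.78
ee_pos: [0.5409, -0.3498, 0.139]
eef_rot: [0.085, 0.701, -0.085, 0.703]
ft_force: [0.4, -0.1, 0.3]
width: 0.048
```

```bash
python3 st.py 21 scene wrist;python3 - <<'E'
from h import *
from sil import mask
c=dict(np.load("pics/scene21.npz"));ys,xs=np.nonzero(mask(c));print(xs.mean(),ys.mean())
E
```

```text
t 28.77 p [ 0.5409 -0.3498  0.139 ] yaw 76.13 x [ 0.002 -0.    -1.   ] F [ 0.4  -0.11  0.29] w 0.048 q [ 0.1   0.47  0.53  1.55 -0.25  1.19  2.01]
242.38983050847457 132.4689265536723
```

View pics/wrist21.png

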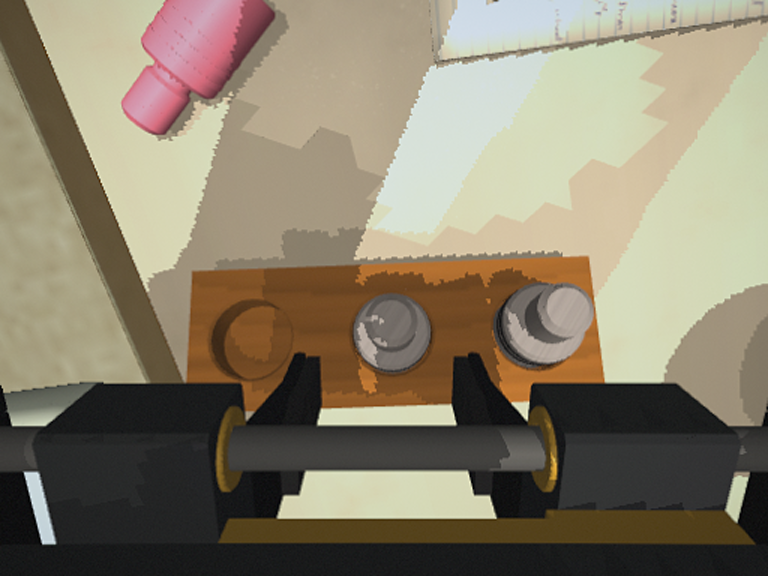

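```bash
python3 - <<'E'
from h import *
c=dict(np.load("pics/wrist21.npz"))
for n,uv,z in [("w50top",(398,322),.08),("w100top",(566,311),.0905)]:
    print(n,onz(c,[np.array(uv)/1.5-.2],z)[0].round(4))
E
```

```text
w50top [ 0.5388 -0.3443  0.08  ]
w100top [ 0.5472 -0.2723  0.0905]
```

Call:
{"name": "drive_tool", "arguments": {"moves": "0.001 0.003 -0.03 0 0.45; 0 0 -0.03 0 0.45; 0 0 -0.011 0 0.45; 0 0 0 0 0.45; 0 0 0 0 1; 0 0 0 0 1; 0 0 0 0 1; 0 0 0 0 1; 0 0 0 0 1", "newtons": 15}}

```text
time: 30.0
ee_pos: [0.5403, -0.348, 0.0671]
eef_rot: [0.086, 0.702, -0.086, 0.702]
ft_force: [-1.2, 1.6, 5.1]
width: 0.0238
```

Call:
{"name": "drive_tool", "arguments": {"moves": "-0.003 0.001 0.007 0 1; -0.0035 0.0006 0.0076 0 1; 0 0 0 0 1; 0.005 -0.0012 0.005 0 1; 0.005 -0.0013 0.005 0 1; 0.005 -0.0012 0.0023 0 1; 0.005 -0.0012 0.0023 0 1; 0.004 -0.001 0.0023 0 1; 0 0 0 0 1", "newtons": 8}}

```text
time: 31.12
ee_pos: [0.5582, -0.3522, 0.0982]
eef_rot: [0.086, 0.702, -0.086, 0.702]
ft_force: [-1.4, 0.2, 0.0]
width: 0.0238
```

```bash
python3 st.py 22 scene wrist;python3 -c "
from h import *
s=dict(np.load('pics/scene22.npz'));crop(s,270,190,390,310,5,'s22c')"
```

```text
t 31.12 p [ 0.5582 -0.3522  0.0982] yaw 76.02 x [ 0. -0. -1.] F [-1.42  0.23  0.03] w 0.0238 q [ 0.12  0.55  0.51  1.54 -0.29  1.13  2.02]
```

View pics/wrist22.png

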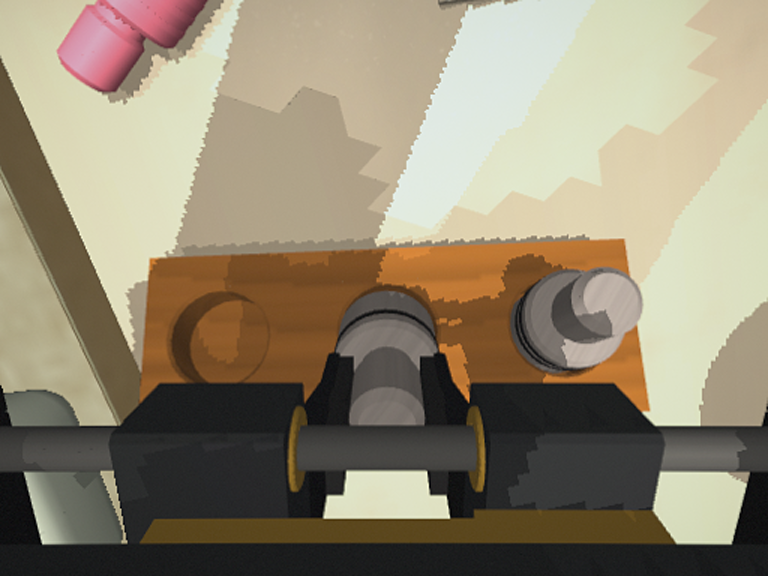

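View pics/s22c.png

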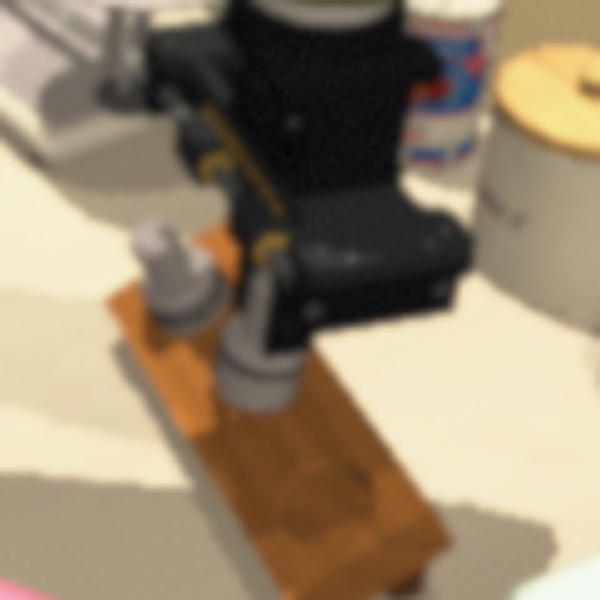

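Call:
{"name": "drive_tool", "arguments": {"moves": "0 0 0.03 0 1; 0 0 0.045 0 1; 0.002 0.005 0.035 0 1; 0.006 0.025 0.012 0 1; 0.011 0.04 0 0 1; 0.012 0.045 0 0 1; 0.012 0.045 0 0 1; 0.012 0.045 0 0 1; 0.01 0.035 0 0 1; 0.006 0.018 0 0 1; 0 0.003 0 0 1; 0 0 0 0 1", "newtons": 10}}

```text
time: 32.72
ee_pos: [0.6282, -0.093, 0.2203]
eef_rot: [0.087, 0.702, -0.087, 0.702]
ft_force: [-0.3, -0.7, 0.2]
width: 0.0236
```

```bash
python3 st.py 23 scene wrist;python3 -c "
from h import *
s=dict(np.load('pics/scene23.npz'));crop(s,220,100,360,220,5,'s23c')"
```

```text
t 32.73 p [ 0.6282 -0.093   0.2203] yaw 75.9 x [-0.    -0.001 -1.   ] F [-0.34 -0.7   0.22] w 0.0236 q [-0.28  0.38  0.46  1.47 -0.17  1.33  1.52]
```

View pics/wrist23.png

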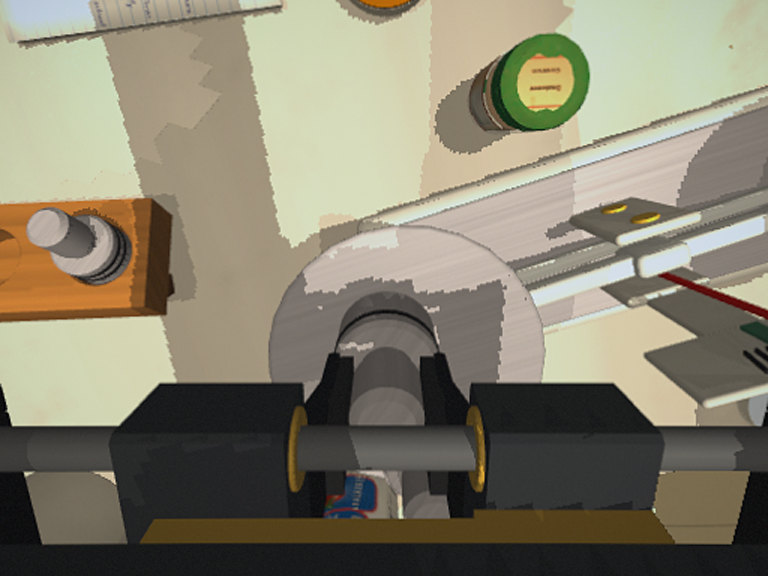

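View pics/s23c.png

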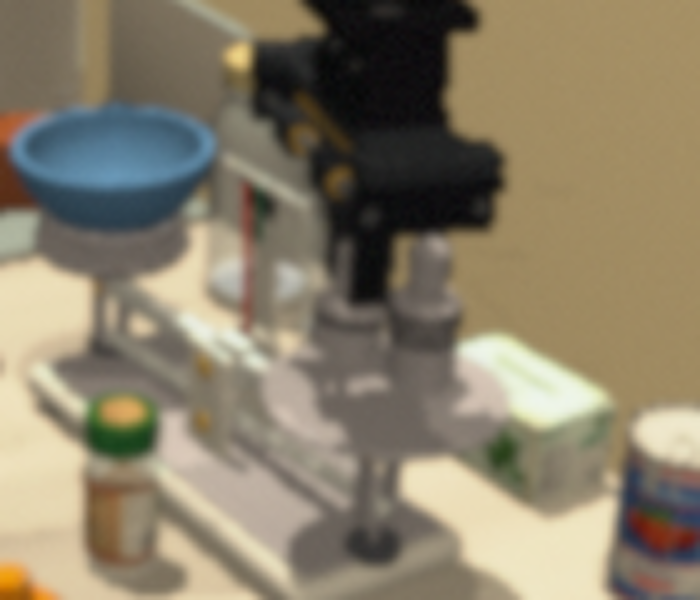

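Call:
{"name": "drive_tool", "arguments": {"moves": "0 0 -0.01 0 1; 0 0 -0.01 0 1; 0 0 -0.006 0 1; 0 0 -0.003 0 1; 0 0 -0.003 0 1; 0 0 -0.003 0 1; 0 0 0 0 1"}}

```text
time: 33.7
ee_pos: [0.6286, -0.0911, 0.185]
eef_rot: [0.086, 0.702, -0.086, 0.702]
ft_force: [-1.0, -0.2, 0.5]
width: 0.0236
```

```bash
python3 st.py 24 scene;python3 -c "
from h import *
s=dict(np.load('pics/scene24.npz'));crop(s,220,100,360,220,5,'s24c')
from sil import mask
ys,xs=np.nonzero(mask(s));print(ys.mean())"
```

```text
t 33.7 p [ 0.6286 -0.0911  0.185 ] yaw 76.01 x [-0.  0. -1.] F [-1.04 -0.21  0.47] w 0.0236 q [-0.27  0.4   0.45  1.52 -0.18  1.26  1.53]
131.91444600280505
```

View pics/s24c.png

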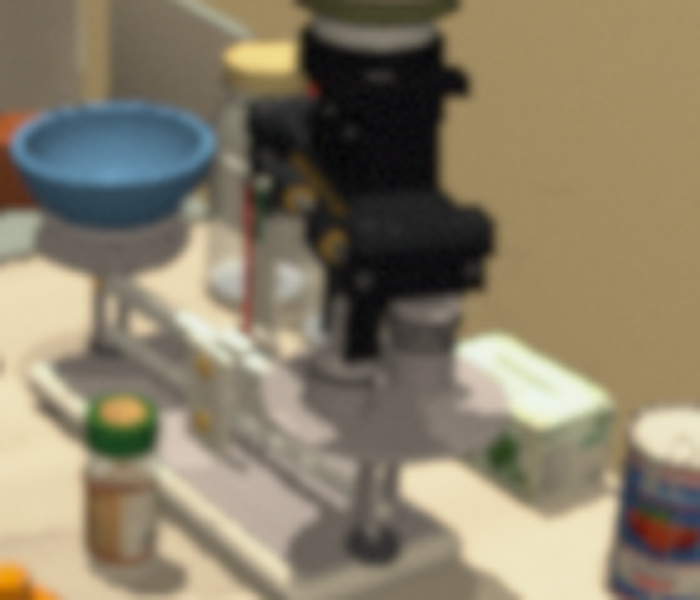

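Call:
{"name": "drive_tool", "arguments": {"moves": "0 0 -0.002 0 1; 0 0 -0.002 0 1; 0 0 -0.002 0 1; 0 0 0 0 1; 0 0 0 0 0.65; 0 0 0 0 0.6; 0 0 0 0 0.5; 0 0 0 0 0.5; 0 0 0 0 0.5; 0 0 0.015 0 0.5; 0 0 0.03 0 0.5; 0 0 0.05 0 0.5; -0.01 -0.03 0.03 0 0.5; -0.03 -0.05 0 0 0.5; -0.03 -0.05 0 0 0.5; -0.02 -0.05 0 0 0.5; 0 0 0 0 0.5"}}

```text
time: 35.88
ee_pos: [0.5359, -0.2764, 0.306]
eef_rot: [0.088, 0.701, -0.09, 0.702]
ft_force: [0.7, 0.7, 0.2]
width: 0.0435
```

```bash
python3 st.py 25 scene wrist top;python3 -c "
from h import *
s=dict(np.load('pics/scene25.npz'));crop(s,190,95,350,215,5,'s25c')
from sil import mask
ys,xs=np.nonzero(mask(s));print(ys.mean())
s=dict(np.load('pics/top25.npz'));crop(s,120,100,400,260,2.8,'t25c')"
```

```text
t 35.88 p [ 0.5359 -0.2764  0.306 ] yaw 75.54 x [ 0.001 -0.002 -1.   ] F [0.7  0.72 0.15] w 0.0435 q [-0.06  0.27  0.57  1.44 -0.15  1.47  1.83]
130.3263305322129
```

View pics/s25c.png

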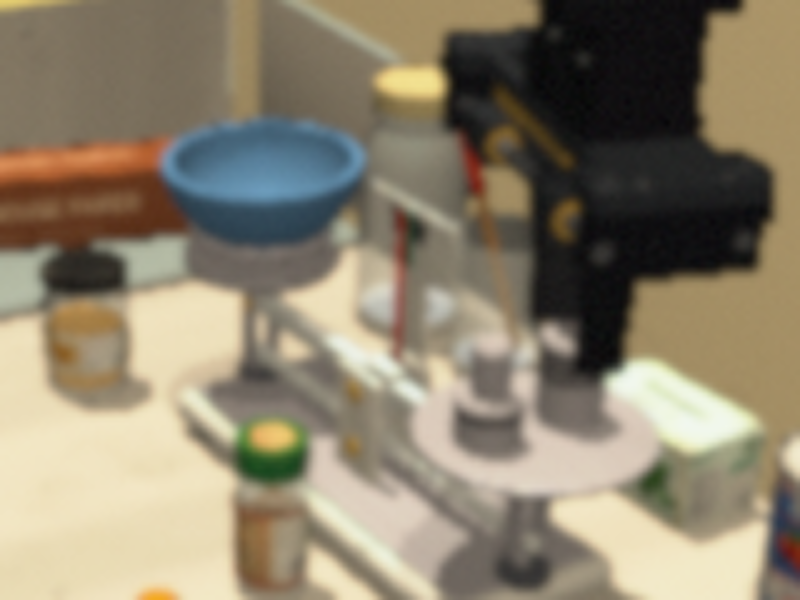

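View pics/wrist25.png

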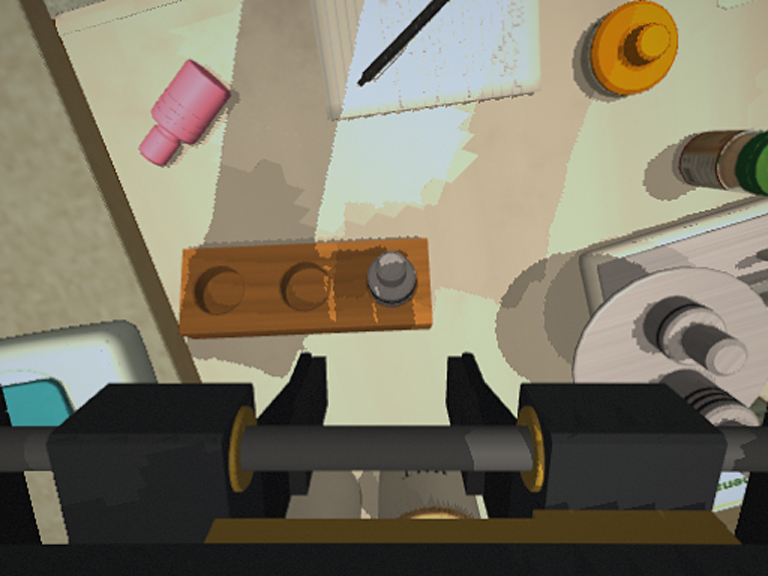

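View pics/t25c.png

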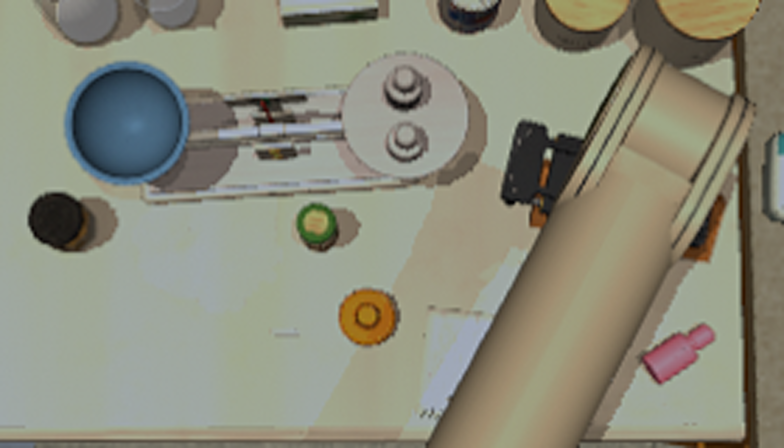

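```bash
python3 sil.py 0 "[.42,.203,.068,.03,0.03]" scene:0,0,512,384 top:0,0,512,384; python3 sil.py 0 "[.42,.203,.068,.05,-0.1]" scene:0,0,512,384 top:0,0,512,384
python3 sil.py 25 "[.637,.209,.2,.03,0.03]" scene:0,0,512,384 top:0,0,512,384;python3 sil.py 25 "[.637,.209,.2,.05,-0.1]" scene:0,0,512,384 top:0,0,512,384
python3 - <<'E'
from h import *
for k in ("scene0","scene25"):
    c=dict(np.load(f"pics/{k}.npz"))
    if k=="scene25": crop(c,205,110,285,180,10,"dial");crop(c,215,110,275,150,12,"bowlz")
    else: crop(c,155,155,215,205,12,"bowl0z")
E
```

```text
0.6880018446180556 [ 0.4207  0.2054  0.0762  0.141  -0.2166] tilt deg [  8.1 -12.4]
0.662789936938317 [ 0.4192  0.2062  0.0754  0.0804 -0.2462] tilt deg [  4.6 -14.1]
0.7391437206392975 [ 0.6349  0.2104  0.207   0.1065 -0.1641] tilt deg [ 6.1 -9.4]
0.7150487962111929 [ 0.6352  0.211   0.2059  0.0917 -0.1585] tilt deg [ 5.3 -9.1]
```

View pics/dial.png

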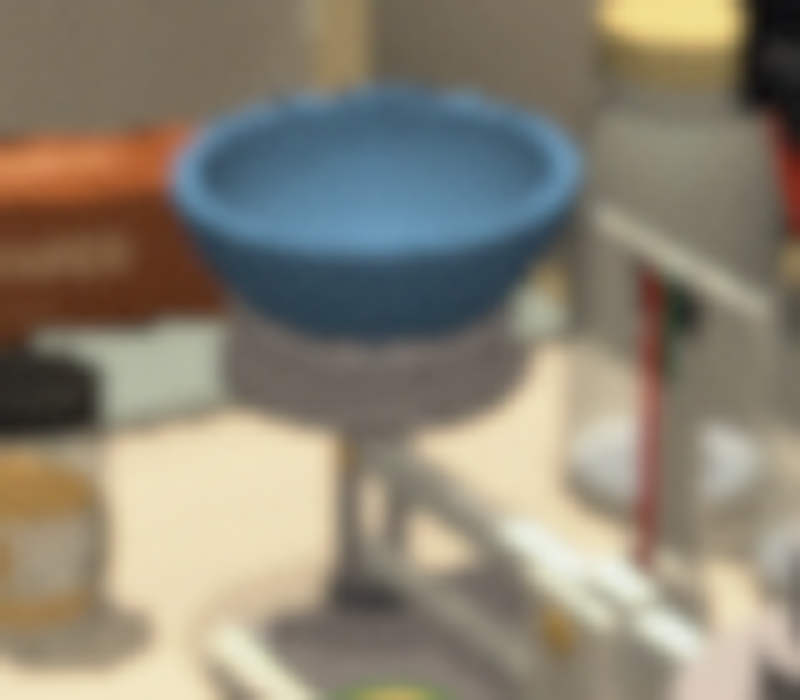

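View pics/bowl0z.png

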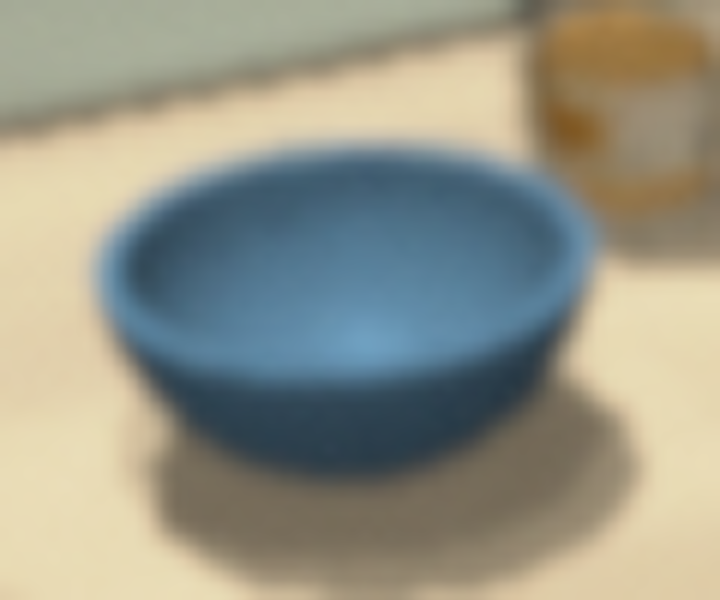

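```bash
python3 - <<'E'
from h import *
for k in (0,18,20,25):
    c=dict(np.load(f"pics/scene{k}.npz"))["color"].astype(float)
    red=np.clip(c[:,:,0]-c[:,:,1:].max(2)-15,0,None)[142:150,264:276]   # upper pointer
    x=np.arange(264,276);print(k,(red.sum(0)*x).sum()/red.sum())
ims=[]
for k in (0,25,20):
    c=dict(np.load(f"pics/scene{k}.npz"))["color"][128:170,258:284,::-1]
    ims.append(cv2.resize(c,None,fx=10,fy=10,interpolation=cv2.INTER_CUBIC))
cv2.imwrite("pics/ptr.png",np.hstack(ims))
E
```

```text
0 269.78709677419357
18 267.4313725490196
20 268.83026584867076
25 269.35955056179773
```

View pics/ptr.png

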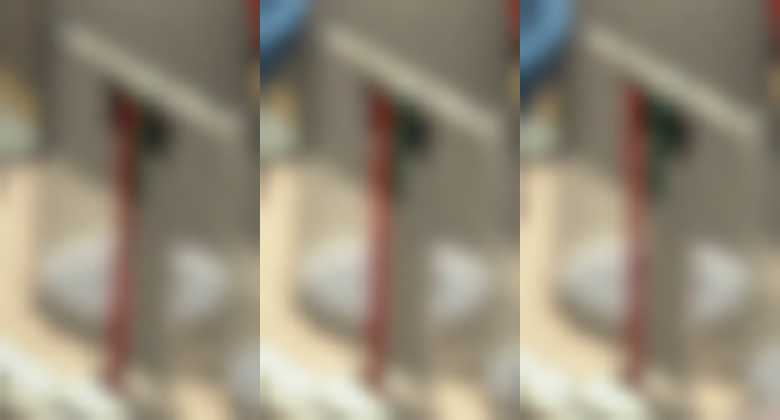

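```bash
python3 - <<'E'
from h import *
from scipy.optimize import least_squares
def front(c):
    g=cv2.GaussianBlur(c["color"].astype(np.float32),(3,1),0).mean(2); out={}
    for x in list(range(278,290,2))+list(range(304,312,2)):
        col=g[175:200,x]; d=np.diff(col); i=int(np.argmin(d)); 
        if 0<i<len(d)-1:
            den=d[i-1]-2*d[i]+d[i+1]; out[x]=175+i+.5+.5*(d[i-1]-d[i+1])/den
    return out
f={k:front(dict(np.load(f"pics/scene{k}.npz"))) for k in (0,18,20,25)}
for k in f: print(k,{x:round(float(v),1) for x,v in f[k].items()})
ims=[]
for k in (0,25,20):
    c=dict(np.load(f"pics/scene{k}.npz"))["color"][160:205,270:325,::-1]
    ims.append(cv2.resize(c,None,fx=4.8,fy=10,interpolation=cv2.INTER_CUBIC))
cv2.imwrite("pics/pans.png",np.hstack(ims))
# bowl ring pan in scene0 vs 25 unaffected: red pointer lower too
c=dict(np.load("pics/scene0.npz"));print(proj(c,[[.657,-.089,.128],[.657,-.089,.1515]]))
E
```

```text
0 {278: 189.0, 280: 190.4, 282: 191.2, 284: 191.8, 286: 192.5, 288: 193.2, 304: 193.4, 306: 193.3, 308: 192.6, 310: 192.3}
18 {278: 185.7, 280: 195.6, 282: 196.8, 286: 190.2, 288: 191.1, 304: 180.4, 306: 180.1, 308: 186.3, 310: 186.4}
20 {278: 185.4, 280: 195.8, 282: 187.4, 286: 188.8, 288: 189.3, 304: 196.7, 306: 197.3, 308: 189.2, 310: 189.2}
25 {278: 187.7, 280: 189.1, 282: 176.4, 284: 177.3, 286: 177.7, 288: 178.0, 304: 192.4, 306: 192.2, 308: 191.6, 310: 191.3}
[[296.64199382 181.12367273]
 [297.2645764  173.86050592]]
```

View pics/pans.png

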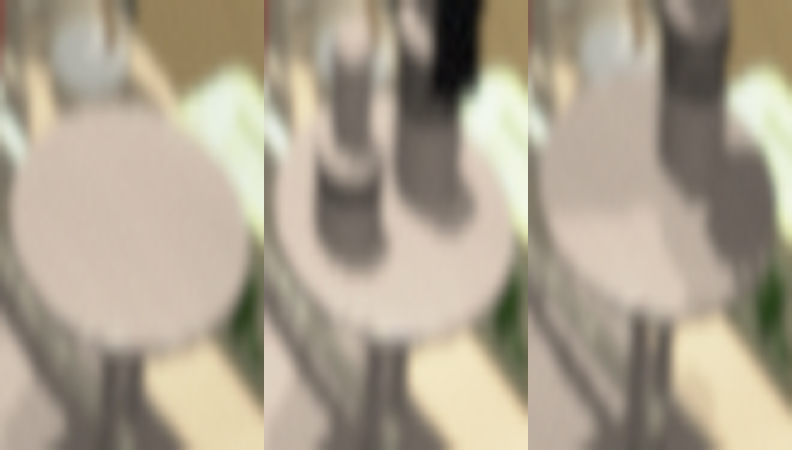

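Call:
{"name": "drive_tool", "arguments": {"moves": "0 0 0 0 0.5; 0 0 0 0 0.5; 0 0 0 0 0.5"}}

```text
time: 36.4
ee_pos: [0.5389, -0.2707, 0.3042]
eef_rot: [0.086, 0.702, -0.086, 0.702]
ft_force: [-0.1, -0.6, -0.8]
width: 0.0436
```

```bash
python3 - <<'E'
from h import *
from sil import mask
from bench import ticket
c=cam("scene");ys,xs=np.nonzero(mask(c));print(ys.mean())
print(ticket.close_job())
E
```

```text
130.33099579242636
the job is handed in; nothing more can be done
None
```

I handed the job in at about 36 s, with the bowl seated in the ring and the beam balanced by 250 g on the right pan. By my measurements the pointer is in the green zone.

**What I did**
- **Bowl:** My first rim pinch was too shallow. The bowl slipped out and rolled about 60 mm on the table. I pinched it again deeper on the robot's side; it hung tilted about 20°, so I seated it like that and pressed the high rim down until it was level. Pressing it into the ring took about 26–28 N, under the 45 N limit for a pan.
- **Counterweights:** I righted the 200 g and then the 50 g weight against the rim of their wells and stood them on the pan. The 100 g weight was never touched and is still in the block.

**Last checks**
- **Balance:** The beam is at rest, with the bowl side slightly heavy. The bowl's height gives about −0.016 to −0.020 rad and the pan edge about −0.023 to −0.027. A coarse reading of the pointer gives −0.029. All are inside 0.035, but they don't agree closely. Using 100 g instead of 50 g would have overshot to about +0.03.
- **Bowl tilt:** My silhouette fit reads several degrees off even for the bowl standing upright at the start. Compared with that reading, the bowl is upright to within about 4°.
- **Other things:** The spice jar and the timer are at their original pixels in the overhead view, and the gripper was clear of everything.

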